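# Gauge the heater's temperature well and fit the logger that suits it

## Robot

A 6-joint arm with a two-finger parallel gripper is mounted at the origin on the work surface. World frame = base frame: x ahead of the robot, y to its left, z up, the work surface at z = 0. Lengths are in mm, angles in degrees, forces in N, time in s.
With the tool pointing down it reaches from about 350 to 725 mm from the base axis. Payload 6 kg.
Tool frame: the origin (TCP) lies between the finger pads; the fingertips stand 25 mm ahead of it and the grasp point (between the pads) lies 6 mm ahead of it (ctrl.finger_overhang is the distance from the TCP to the fingertips, in mm); z points along the fingers, y is the direction in which the jaws open and shut (so a half turn about z gives the same grasp; the last joint's range is limited). The gripper opens to 85 mm and grips with 20 to 120 N. Pads are 22 mm wide; open, the fingers measure 114 mm over their backs; the gripper's body (76 mm by 85 mm) begins 54 mm behind the grasp point. The pads swing forward as they close: fully open they stand 13 mm farther back than shut.
Start: joints at [-54.219, 2.303, 4.859, 0, -92.561, -19.12], TCP at [172.042, -574.785, 256.261] pointing down, gripper open.
Joint ranges: [-146.85, 146.85], [-73.84, 115.35], [-62.03, 85.46], [-188.31, 113.3], [-161.28, -10.13], [-171.36, 171.36]. Speed limits (degrees/s): [147.25, 147.25, 172.46, 180, 180, 180].

## Interface

Orientations are given as a 3x3 rotation matrix whose columns are the frame's x, y, z axes.
In Python, from bench import status, cams, ctrl gives the robot as it stands. The module is installed in compiled form; this text tells all that it offers.
- The arm moves only by the shell command python3 -m pendant 'ROWS' [FORCE]. ROWS is JSON, one flat list of numbers, 7 for each row, row after row: the shift along the tool's x, y, z as a fraction of full scale, then the turn, a rotation vector about the tool's x, y, z as a fraction of full scale, then the opening, from 0 (shut) to 1 (fully open). In form: [tx, ty, tz, ax, ay, az, jaw, tx, ty, tz, ax, ay, az, jaw, ...]. A call has 1 to 20 rows; each row is the pose to reach, as a shift and turn from the pose measured when the call began, along the tool's axes at that moment, turning the shorter way round; what a row does not reach only later rows make up. Full scale, the value 1, is 0.75 m for a shift and 2 pi rad for a turn. A row lasts 1/8 s, in which the tool goes at most 62.5 mm and 10.7 degrees, less where a joint would pass 70% of its speed; a pose out of reach is approached as far as the arm can. A call with a number of a shift or a turn outside -1 to 1 is refused whole. A call with a gripper value outside its range is refused whole. The fingers move at their own pace and stop on an object; FORCE is the grip in N (left out, the last holds). Time passes only in rows, so rows that repeat a pose let the fingers close. It gives the time, the measured TCP pose, the force and the opening at its end, in the units of the state.
- status.state(): the state, without advancing time (a new reading comes with each control period).
- cams.grab_frame(name): name is "scene" or "top" or "wrist"; returns a dict with "image" (400x640x3 uint8, blue, green, red), "range_z" (400x640 float32, mm along the optical axis (not along the pixel's ray), 0 where there is no reading), "mtx" (3x3 intrinsics, pixels), "k1" (the pictures are not rectified: a ray, as slopes to the right and down, at radius r is drawn at 1 + k1 r^2 times it, then the intrinsics apply), "R" (3x3) and "t" (3): a world point X has camera coordinates R X + t. Camera axes: x right, y down, z forward; pixel columns grow to the right and rows downward; lengths in mm; the calibration is good to about 2 mm. A picture is of the moment at which its call begins.
- ctrl.hand_in(): hands the job in, once; it reports no verdict.
The state is a dict: "t": time; "joint_pos": joint angles; "qvel": joint speeds; "joint_torque": joint torques, N m; "eef_pos": TCP position; "tcp_rot": TCP orientation; "force": force on the tool from outside, world axes, zero at the start; "torque": the same for the moment, N m; "gripper_width": opening from 0.0 (shut) to 1.0 (fully open).
Only numpy, scipy, OpenCV 4.12 (cv2) and the standard library are available. Lean on these libraries where they do the work, as an engineer would, in place of code of your own. Each camera call takes 0.05 s, during which the arm holds its last target.

## Task

Nobody has noted how deep the temperature well in the dry-block heater is bored: take the steel depth rod from the rack, stand it in the well and feel gently for the bottom, then put the rod back upright in its hole. Then take the one logger whose stem suits that depth and press it gently down through the rubber seal until its tip rests on the bottom of the well, with its collar just above the block, and let go. Put no other logger in the well and leave everything else where it is.

Things in the scene. Friction and masses are not known exactly. Their poses are not given: they have to be found in the camera images.
- heater: White two-bay dry-block heater, fixed, 213 x 260 mm, 86 mm tall, sloping control panel towards -x of its frame. Origin: centre of its underside; z up. Two aluminium blocks in its top have their tops 95 mm above the bench: the +y one has a single round hole, the temperature well; the -y one holds capped tubes standing 13 mm higher, all more than 70 mm from the well.
- well_mouth (a point): Centre of the mouth of the temperature well, level with the block's top (95 mm above the bench). The well is a vertical blind hole 13.5 mm across with a 1.5 mm chamfer, a black rubber ring round its mouth and a flat bottom. Its depth is not known beforehand: it is 38.5, 50.5 or 62.5 mm. The bottom sits on the heater's sensor: do not press on it with more than 25 N.
- well_seal (a point): Centre of the rubber seal, in the well 6 mm below its mouth. Its soft lips leave an opening of about 10 mm (the rod passes) and hold a 12 mm stem with a drag of roughly 3 to 6 N, more than a logger's weight, so a logger does not fall home by itself: it must be pushed all the way.
- rack: Grey plastic rack, fixed, 118 mm (x) by 180 mm (y), 60 mm tall. Origin: centre of its underside. Far row, x = +28 mm: three holes 13.5 mm across and 35 mm deep at y = -56, 0, +56 mm with the three loggers in any order. Near row, x = -30 mm: the depth rod's hole at y = -56 mm, the sample tube at y = +56 mm.
- rod_hole (a point): Centre of the mouth of the depth rod's hole in the rack, 60 mm above the bench; the hole is 11 mm across, chamfered, 55 mm deep.
- rod_handle (a point): Steel depth rod, loose, 60 g, upright in its rack hole: a plain rod 8 mm across and 80 mm long with ring marks every 10 mm, then a flange 20 mm across and 3 mm thick, then a round ribbed handle 16 mm across and 42 mm tall. This point is the centre of the handle, 104 mm above the rod's tip; z runs up along the rod.
- rod_tip (a point): The lower tip of the depth rod, on its axis.
- rod: The depth rod; origin at its lower tip.
- logger_short_head (a point): Wireless temperature logger, loose, about 80 g: white round head 24 mm across and 40 mm tall, on a steel collar 30 mm across and 3 mm thick, on a steel stem 12 mm across with a chamfered tip, 40 mm long below the collar. Upright in a hole of the rack's far row; its collar starts 5 mm above the rack. This point is the centre of the head, 63 mm above the stem's tip; z runs up.
- logger_short_tip (a point): Tip of the stem of the logger with the 40 mm stem, on its axis.
- logger_short: The logger with the 40 mm stem; origin at its tip. It matches the well 38.5 mm deep: on the bottom, its collar then stands 1.5 mm above the block.
- logger_medium_head (a point): Wireless temperature logger, loose, about 80 g: white round head 24 mm across and 40 mm tall, on a steel collar 30 mm across and 3 mm thick, on a steel stem 12 mm across with a chamfered tip, 52 mm long below the collar. Upright in a hole of the rack's far row; its collar starts 17 mm above the rack. This point is the centre of the head, 75 mm above the stem's tip; z runs up.
- logger_medium_tip (a point): Tip of the stem of the logger with the 52 mm stem, on its axis.
- logger_medium: The logger with the 52 mm stem; origin at its tip. It matches the well 50.5 mm deep: on the bottom, its collar then stands 1.5 mm above the block.
- logger_long_head (a point): Wireless temperature logger, loose, about 80 g: white round head 24 mm across and 40 mm tall, on a steel collar 30 mm across and 3 mm thick, on a steel stem 12 mm across with a chamfered tip, 64 mm long below the collar. Upright in a hole of the rack's far row; its collar starts 29 mm above the rack. This point is the centre of the head, 87 mm above the stem's tip; z runs up.
- logger_long_tip (a point): Tip of the stem of the logger with the 64 mm stem, on its axis.
- logger_long: The logger with the 64 mm stem; origin at its tip. It matches the well 62.5 mm deep: on the bottom, its collar then stands 1.5 mm above the block.
- sample_tube: Clear tube with a blue cap in the rack, 19 mm across, 113 mm tall; top 118 mm above the bench. A bystander; origin at the centre of its underside.
- amber_bottle: Small amber bottle with a white cap, 42 mm across, 74 mm tall. A bystander; origin at the centre of its underside.
- petri_dish: Clear round dish, 90 mm across, 16 mm tall. A bystander; origin at the centre of its underside.
- marker: Marker pen lying on the bench, 95 mm long, 13 mm thick. A bystander; origin at the centre of its underside.
- timer: Flat grey timer, 62 x 62 x 16 mm. A bystander; origin at the centre of its underside.
- microtube_rack: Orange microtube rack, 75 x 130 mm, 43 mm tall. A bystander; origin at the centre of its underside.
- beaker: Empty glass beaker, 72 mm across, 85 mm tall. A bystander; origin at the centre of its underside.

How it is judged (in metres and radians):
On the way, in this order (a step that is already met when the one before it is completed fails the run):
1. the rod's tip rests on the bottom of the well, pressed with at least 0.5 N (horizontal distance between rod_tip and well_mouth below 0.006 m and ((horizontal distance between floor_short and well_mouth below 0.01 m and contact force between rod and floor_short above 0.5 N) or (horizontal distance between floor_medium and well_mouth below 0.01 m and contact force between rod and floor_medium above 0.5 N) or (horizontal distance between floor_long and well_mouth below 0.01 m and contact force between rod and floor_long above 0.5 N))), for 0.05 s.
2. the rod stands upright in its hole in the rack again, let go (horizontal distance between rod_tip and rod_hole below 0.007 m and z of rod_tip in the frame of rod_hole below -0.045 m and angle between rod_handle's own z axis and vertical below 0.12 rad and contact force between rod and the fingers below 0.1 N), for 0.2 s.
At the end, for the whole second after the job is handed in: The logger that suits the well's depth stands upright in it (within 0.08 rad), tip within 2.5 mm of the bottom, at rest; the other two loggers within 12 mm of where they started; the rod upright in its rack hole (within 0.12 rad), its tip more than 45 mm below the hole's mouth (horizontal distance between rod_tip and rod_hole below 0.007 m and z of rod_tip in the frame of rod_hole below -0.045 m and angle between rod_handle's own z axis and vertical below 0.12 rad and ((horizontal distance between floor_short and well_mouth below 0.01 m and z of logger_short_tip in the frame of well_mouth below -0.036 m and horizontal distance between logger_short_tip and well_mouth below 0.004 m and angle between logger_short_head's own z axis and vertical below 0.08 rad and linear speed of logger_short below 0.01 m/s and distance of each of logger_medium_tip, logger_long_tip from where it was at the start of the episode below 0.012 m) or (horizontal distance between floor_medium and well_mouth below 0.01 m and z of logger_medium_tip in the frame of well_mouth below -0.048 m and horizontal distance between logger_medium_tip and well_mouth below 0.004 m and angle between logger_medium_head's own z axis and vertical below 0.08 rad and linear speed of logger_medium below 0.01 m/s and distance of each of logger_short_tip, logger_long_tip from where it was at the start of the episode below 0.012 m) or (horizontal distance between floor_long and well_mouth below 0.01 m and z of logger_long_tip in the frame of well_mouth below -0.06 m and horizontal distance between logger_long_tip and well_mouth below 0.004 m and angle between logger_long_head's own z axis and vertical below 0.08 rad and linear speed of logger_long below 0.01 m/s and distance of each of logger_short_tip, logger_medium_tip from where it was at the start of the episode below 0.012 m))); the robot touches nothing.
It fails at once if the rod or a logger pressed against the heater or the bottom of its well with more than 25 N (contact force between any of rod, logger_short, logger_medium, logger_long and heater above 25 N or contact force between any of rod, logger_short, logger_medium, logger_long and floor_short above 25 N or contact force between any of rod, logger_short, logger_medium, logger_long and floor_medium above 25 N or contact force between any of rod, logger_short, logger_medium, logger_long and floor_long above 25 N).
It fails at once if a logger that does not suit the well's depth put more than 8 mm into the well ((not (horizontal distance between floor_short and well_mouth below 0.01 m) and horizontal distance between logger_short_tip and well_mouth below 0.007 m and z of logger_short_tip in the frame of well_mouth below -0.008 m) or (not (horizontal distance between floor_medium and well_mouth below 0.01 m) and horizontal distance between logger_medium_tip and well_mouth below 0.007 m and z of logger_medium_tip in the frame of well_mouth below -0.008 m) or (not (horizontal distance between floor_long and well_mouth below 0.01 m) and horizontal distance between logger_long_tip and well_mouth below 0.007 m and z of logger_long_tip in the frame of well_mouth below -0.008 m)).
It fails at once if a bystander moved by more than 25 mm (the sample tube 20 mm) (distance of sample_tube from where it was at the start of the episode above 0.02 m or distance of any of amber_bottle, petri_dish, marker, timer, microtube_rack, beaker from where it was at the start of the episode above 0.025 m).
It also fails if it takes over 72 s, if anything falls off the work surface, if the arm or the gripper's body presses on something with over 40 N, if the wrist force passes 120 N, or if a joint passes its speed limit or range.

## Working session

There is one attempt and no reset: what is moved stays moved. The work goes in short steps, Python scripts to look and compute and a shell command to move; the robot and the scene stay as the last step left them, time stands still between calls to the robot, and variables do not carry over. Pictures are saved under pics/ and viewed, and the job is handed in when it is done.

```bash
ls; mkdir -p pics; cat > h.py <<'E'
import numpy as np, cv2
from bench import status, cams, ctrl
def grab(n,save=None):
    f=cams.grab_frame(n)
    if save: cv2.imwrite('pics/'+save,f['image'])
    return f
def ray(f,u,v):
    K=np.array(f['mtx']);k=f['k1']
    xd=(u-K[0,2])/K[0,0]; yd=(v-K[1,2])/K[1,1]
    x,y=xd,yd
    for _ in range(20):
        s=1+k*(x*x+y*y); x,y=xd/s,yd/s
    R=np.array(f['R']);t=np.array(f['t']).ravel()
    return -R.T@t, R.T@np.array([x,y,1.])
def onz(f,u,v,z):
    c,d=ray(f,u,v); return c+d*(z-c[2])/d[2]
def atd(f,u,v):
    c,d=ray(f,u,v); return c+d*f['range_z'][int(v),int(u)]
def proj(f,X):
    p=np.array(f['R'])@np.array(X,float)+np.array(f['t']).ravel(); x,y=p[:2]/p[2]; s=1+f['k1']*(x*x+y*y)
    K=np.array(f['mtx']); return np.array([K[0,0]*x*s+K[0,2],K[1,1]*y*s+K[1,2]])
E
python3 - <<'E'
from h import *
np.set_printoptions(precision=3,suppress=True)
for n in ['scene','top','wrist']:
    f=grab(n,n+'0.png'); np.savez('pics/'+n+'0.npz',**f)
    print(n,f['mtx'],f['k1'],-np.array(f['R']).T@np.array(f['t']).ravel())
s=status.state(); print(s)
E
```

```text
pics
scene [[484.86    0.    320.127]
 [  0.    484.86  197.532]
 [  0.      0.      1.   ]] -0.1151640396349869 [1116.281  678.889 1048.988]
top [[459.277   0.    311.841]
 [  0.    459.277 205.143]
 [  0.      0.      1.   ]] -0.05244850986287575 [ 410.862  -30.069 1630.873]
wrist [[298.201   0.    325.95 ]
 [  0.    298.201 198.716]
 [  0.      0.      1.   ]] -0.05737044187652173 [  92.346 -598.878  372.366]
{'t': 0.15, 'joint_pos': array([-54.219,   2.331,   4.815,  -0.017, -92.561, -19.118]), 'qvel': array([ 0.111, -0.159,  0.162,  0.092, -0.071,  0.068]), 'joint_torque': array([ -0.003, -36.862,  34.769,   6.936,  -0.004,   0.   ]), 'eef_pos': array([ 172.013, -574.59 ,  255.513]), 'tcp_rot': array([[-0.958, -0.287, -0.001],
       [-0.287,  0.958,  0.001],
       [ 0.   ,  0.001, -1.   ]]), 'force': array([ 0.249, -0.592,  0.682]), 'torque': array([-0.009,  0.02 , -0.056]), 'gripper_width': 0.9996769252785824}
```

View pics/scene0.png

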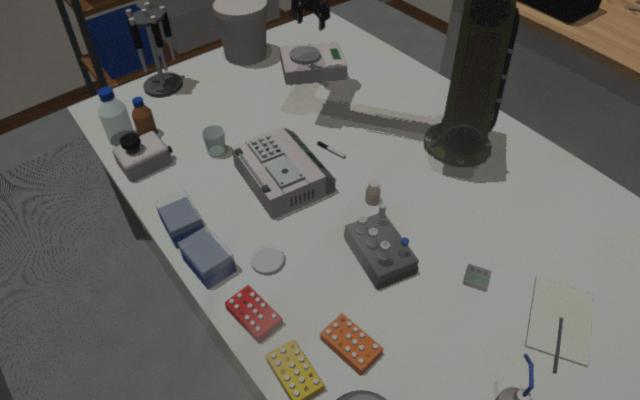

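View pics/top0.png

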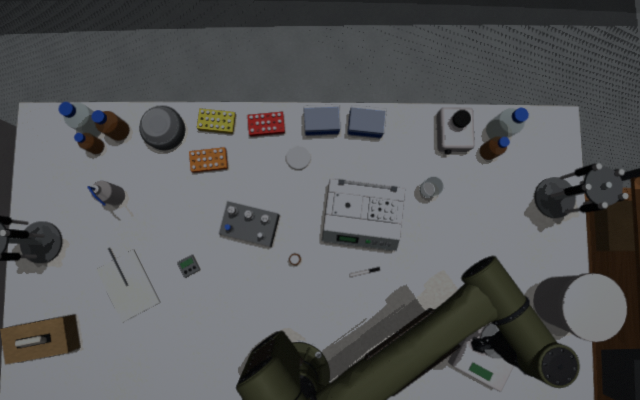

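View pics/wrist0.png

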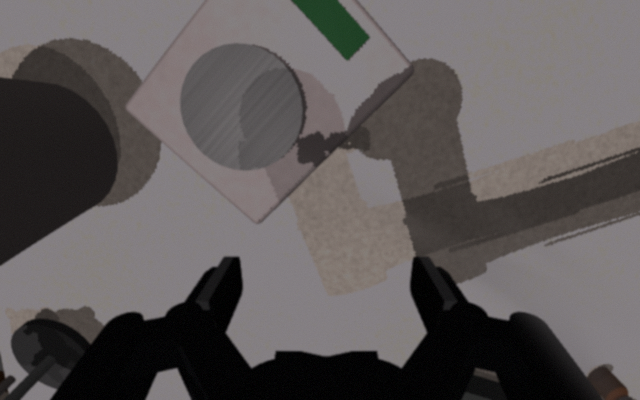

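```bash
python3 - <<'E'
import cv2,numpy as np
t=cv2.imread('pics/top0.png'); s=cv2.imread('pics/scene0.png')
cv2.imwrite('pics/c1.png',cv2.resize(t[190:260,210:290],None,fx=9,fy=8,interpolation=cv2.INTER_CUBIC))
cv2.imwrite('pics/c1b.png',cv2.resize(t[170:255,315:415],None,fx=7,fy=7,interpolation=cv2.INTER_CUBIC))
cv2.imwrite('pics/c2.png',cv2.resize(s[120:290,230:430],None,fx=3.5,fy=3.5,interpolation=cv2.INTER_CUBIC))
E
```

```text
(no output)
```

View pics/c1.png

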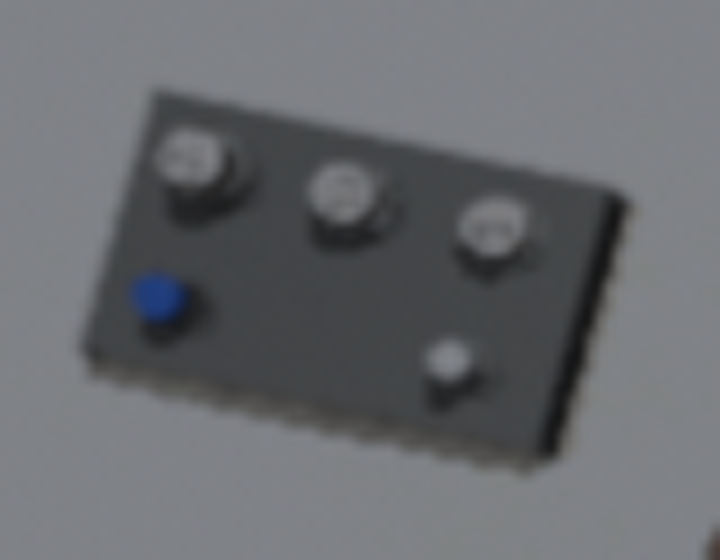

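View pics/c1b.png

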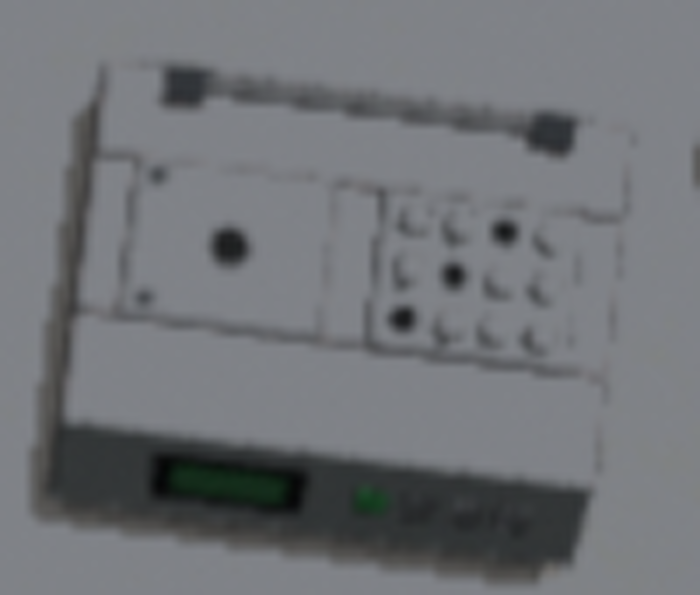

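View pics/c2.png

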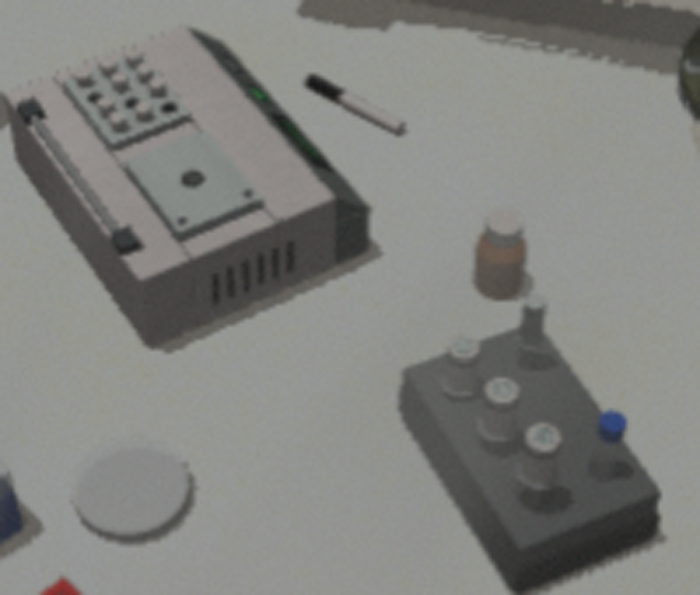

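```bash
python3 - <<'E'
from h import *
np.set_printoptions(precision=1,suppress=True)
f=dict(np.load('pics/top0.npz')); g=dict(np.load('pics/scene0.npz'))
def T(n,u,v,z): print(n,onz(f,u,v,z)[:2], 'depthpt',atd(f,u,v))
c=lambda x,y:(210+x/9-.5+.06,190+y/8-.5)
d=lambda x,y:(315+x/7-.4,170+y/7-.4)
def S(n,x,y,z): u,v=230+x/3.5-.4,120+y/3.5-.4; print('  S',n,onz(g,u,v,z)[:2],atd(g,u,v))
T('well',*d(229,247),95); S('well',192,178,95)
T('rod',*c(449,358),130); S('rod',535,302,130)
for n,(x,y) in dict(L1=(190,158),L2=(342,192),L3=(494,228)).items():
    T(n,*c(x,y),120)
for n,(x,y) in dict(L1=(542,435),L2=(501,390),L3=(464,347)).items(): S(n,x,y,120)
T('cap',*c(159,297),118);S('cap',612,420,118)
for x,y in [(155,92),(625,195),(540,460),(90,350)]: T('rackc',*c(x,y),60)
E
```

```text
well [ 578.5 -167. ] depthpt [ 580.8 -168.9   73.9]
  S well [ 579.3 -167. ] [ 577.1 -170.4   91.1]
rod [476.6 123.4] depthpt [476.2 122.6 138.2]
  S rod [477.6 125.7] [477.9 126.  130.4]
L1 [559.  220.9] depthpt [557.6 218.5 134.4]
L2 [545.2 164.8] depthpt [544.7 164.1 125.6]
L3 [530.7 108.8] depthpt [531.2 109.5 112.7]
  S L1 [551.7 213.2] [559.7 219.8 133.2]
  S L2 [547. 166.] [547.4 166.4 120.7]
  S L3 [541.  119.9] [532.8 111.9 106.7]
cap [501.6 231.3] depthpt [501.5 231.  119.8]
  S cap [503.  233.1] [500.9 231.5 114.8]
rackc [593.3 244.9] depthpt [600.4 255.5  -0.4]
rackc [549.9  64.6] depthpt [555.4  68.3  -1.8]
rackc [436.5  95.4] depthpt [437.4 100.2   0.2]
rackc [482.3 267. ] depthpt [482.1 266.5  62.5]
```

```bash
cat >> h.py <<'E'
from scipy.spatial.transform import Rotation as Ro
def goal(yaw): # yaw of tool y axis, deg; tool pointing straight down
    a=np.radians(yaw); y=np.array([np.cos(a),np.sin(a),0]); z=np.array([0,0,-1.]); return np.column_stack([np.cross(y,z),y,z])
def d(pos,yaw):
    s=status.state(); R=np.array(s['tcp_rot'])
    sh=R.T@(np.array(pos)-s['eef_pos'])/750
    rv=Ro.from_matrix(R.T@goal(yaw)).as_rotvec()/(2*np.pi)
    print('t',round(s['t'],2),'shift',np.round(sh,4),'rot',np.round(rv,4),'w',round(s['gripper_width'],3),'F',np.round(s['force'],1),'pos',np.round(s['eef_pos'],1))
E
python3 -c "
from h import *
d((477,124.5,260),76)"
```

```text
t 0.15 shift [-0.6569  0.7764 -0.005 ] rot [ 0.0002 -0.0001  0.0852] w 1.0 F [ 0.2 -0.6  0.7] pos [ 172.  -574.6  255.5]
```

```bash
python3 -m pendant '[-0.657,0.776,-0.005,0,0,0.085,0.5,-0.657,0.776,-0.005,0,0,0.085,0.5,-0.657,0.776,-0.005,0,0,0.085,0.5,-0.657,0.776,-0.005,0,0,0.085,0.5,-0.657,0.776,-0.005,0,0,0.085,0.5,-0.657,0.776,-0.005,0,0,0.085,0.5,-0.657,0.776,-0.005,0,0,0.085,0.5,-0.657,0.776,-0.005,0,0,0.085,0.5,-0.657,0.776,-0.005,0,0,0.085,0.5,-0.657,0.776,-0.005,0,0,0.085,0.5,-0.657,0.776,-0.005,0,0,0.085,0.5,-0.657,0.776,-0.005,0,0,0.085,0.5,-0.657,0.776,-0.005,0,0,0.085,0.5,-0.657,0.776,-0.005,0,0,0.085,0.5,-0.657,0.776,-0.005,0,0,0.085,0.5,-0.657,0.776,-0.005,0,0,0.085,0.5]' 30
python3 - <<'E'
from h import *
f=grab('wrist','w1.png'); np.savez('pics/w1.npz',**f)
d((477,124.5,260),76)
E
```

```text
t: 2.15
eef_pos: [477.1, 123.5, 260.4]
tcp_rot: [[-0.97, 0.242, 0.0], [0.242, 0.97, 0.002], [0.0, 0.002, -1.0]]
force: [1.1, 0.5, 0.5]
gripper_width: 0.497
t 2.2 shift [0.0005 0.0013 0.0005] rot [ 0.0003 -0.      0.    ] w 0.498 F [ 0.4  0.9 -0.4] pos [477.1 123.5 260.4]
```

View pics/w1.png

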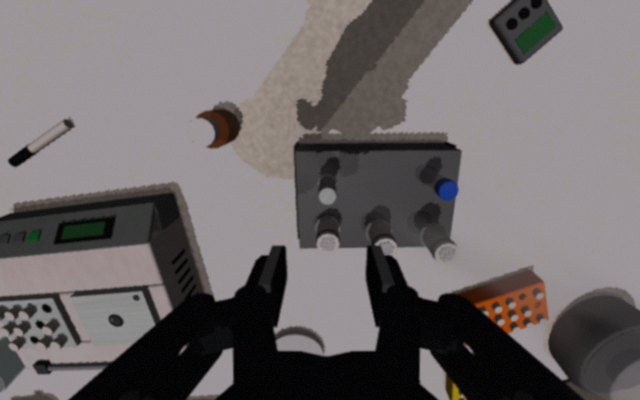

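```bash
python3 - <<'E'
from h import *
np.set_printoptions(precision=1,suppress=True)
f=dict(np.load('pics/w1.npz'))
im=f['image'][140:260,290:470]; cv2.imwrite('pics/c3.png',cv2.resize(im,None,fx=4.4,fy=4.4,interpolation=cv2.INTER_CUBIC))
im=f['image'][290:350,60:170]; cv2.imwrite('pics/c4.png',cv2.resize(im,None,fx=7,fy=7,interpolation=cv2.INTER_CUBIC))
E
```

```text
(no output)
```

View pics/c3.png

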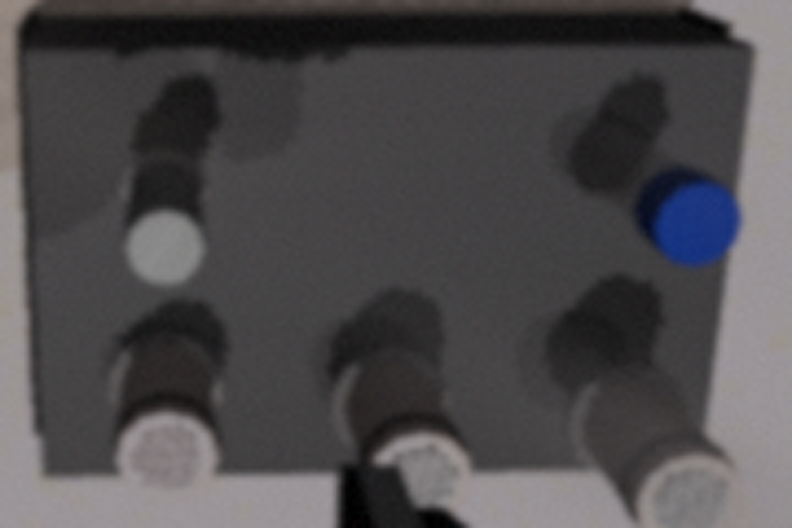

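View pics/c4.png

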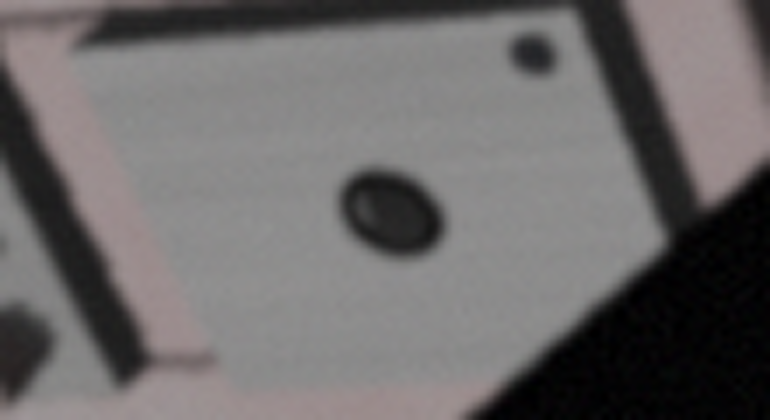

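```bash
python3 - <<'E'
from h import *
np.set_printoptions(precision=1,suppress=True)
f=dict(np.load('pics/w1.npz'))
def P(n,x,y,z): u,v=290+x/4.4-.4,140+y/4.4-.4; print(n,onz(f,u,v,z)[:2],atd(f,u,v))
P('rod',165,247,130);P('L3',167,448,108);P('cap',695,220,118);P('L1',688,498,132)
print(onz(f,60+392/7-.4,290+211/7-.4,95))
s=status.state();R=s['tcp_rot'];print(proj(f,s['eef_pos']+R@[0,0,15.]),proj(f,s['eef_pos']+R@[0,0,25.]))
# per-axis camera-down slope check
print(f['R'])
E
```

```text
rod [475.3 124.6] [475.5 124.5 129.3]
L3 [529.2 111.8] [529.6 111.7 107.3]
cap [500.2 232.5] [500.3 232.6 117.7]
L1 [556.3 219.3] [555.8 219.  132.8]
[ 577.8 -165.5   95. ]
[327.2 269.9] [327.1 259.9]
[[ 0.2  1.   0. ]
 [ 0.9 -0.2  0.3]
 [ 0.3 -0.1 -0.9]]
```

```bash
python3 -c "
from h import *
d((476,124.6,118),76)"
```

```text
t 2.2 shift [0.0017 0.0008 0.1899] rot [ 0.0003 -0.      0.    ] w 0.498 F [ 0.4  0.9 -0.4] pos [477.1 123.5 260.4]
```

```bash
python3 -m pendant '[0.0017,0.001,0.06,0.0003,0,0,0.45,0.0017,0.001,0.12,0.0003,0,0,0.45,0.0017,0.001,0.16,0.0003,0,0,0.45,0.0017,0.001,0.19,0.0003,0,0,0.45,0.0017,0.001,0.19,0.0003,0,0,0.45]' 30
python3 - <<'E'
from h import *
f=grab('wrist','w2.png'); np.savez('pics/w2.npz',**f)
d((476,124.6,118),76)
E
```

```text
t: 2.82
eef_pos: [475.2, 123.7, 116.6]
tcp_rot: [[-0.97, 0.243, -0.003], [0.243, 0.97, -0.001], [0.002, -0.002, -1.0]]
force: [-0.9, 0.1, 0.4]
gripper_width: 0.447
t 2.88 shift [0.0001 0.0006 0.0003] rot [-0.0001 -0.     -0.0001] w 0.449 F [ 0.8 -0.5  1.3] pos [476.  124.1 118.2]
```

View pics/w2.png

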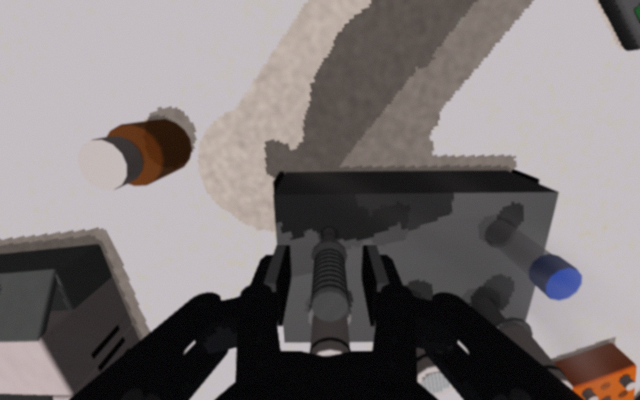

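```bash
python3 -m pendant '[0,0,0,0,0,0,0,0,0,0,0,0,0,0,0,0,0,0,0,0,0,0,0,0,0,0,0,0]' 50
python3 - <<'E'
from h import *
np.set_printoptions(precision=1,suppress=True)
f=grab('wrist','w3.png'); np.savez('pics/w3.npz',**f)
d((476,124.6,118),76)
cv2.imwrite('pics/c5.png',cv2.resize(f['image'][200:350,250:410],None,fx=4,fy=4,interpolation=cv2.INTER_CUBIC))
E
```

```text
t: 3.38
eef_pos: [476.8, 124.3, 120.0]
tcp_rot: [[-0.97, 0.242, 0.002], [0.242, 0.97, 0.0], [-0.002, 0.001, -1.0]]
force: [-0.4, -0.4, 5.5]
gripper_width: 0.169
t 3.42 shift [0. 0. 0.] rot [ 0.  0. -0.] w 0.173 F [-0.1 -0.2  5.4] pos [476.8 124.3 120. ]
```

View pics/c5.png

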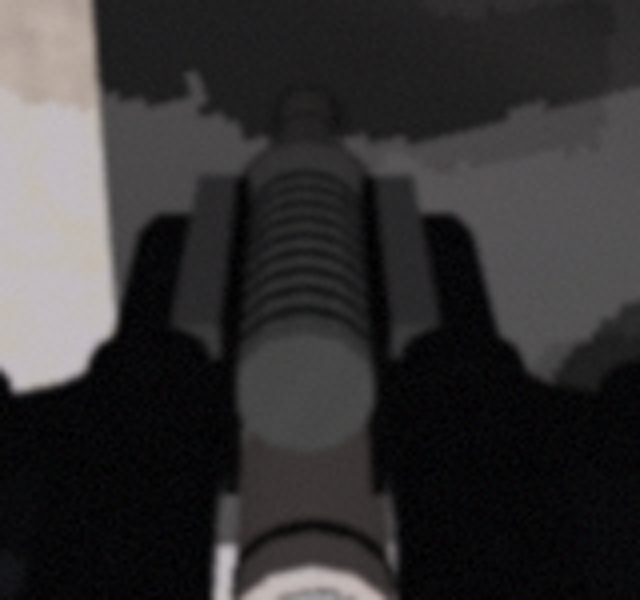

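```bash
python3 -m pendant '[0,0,0,0,0,0,0,0,0,0,0,0,0,0]' 50
python3 -c "
from h import *
d((476.8,124.3,250),76)"
```

```text
t: 3.68
eef_pos: [476.9, 124.5, 120.1]
tcp_rot: [[-0.97, 0.242, 0.003], [0.242, 0.97, 0.001], [-0.002, 0.001, -1.0]]
force: [-0.5, 0.8, 1.4]
gripper_width: 0.168
t 3.67 shift [-0.0004 -0.     -0.1732] rot [ 0.0002  0.0004 -0.    ] w 0.168 F [-0.5  0.8  1.4] pos [476.9 124.5 120.1]
```

```bash
python3 -m pendant '[0,0,-0.03,0,0,0,0,0,0,-0.06,0.0002,0.0004,0,0,0,0,-0.11,0.0002,0.0004,0,0,0,0,-0.16,0.0002,0.0004,0,0,0,0,-0.18,0.0002,0.0004,0,0,0,0,-0.18,0.0002,0.0004,0,0]'
python3 - <<'E'
from h import *
np.set_printoptions(precision=1,suppress=True)
f=grab('wrist','w4.png'); np.savez('pics/w4.npz',**f)
d((578.5,-166.5,255),76)
d((578.5,-166.5,255),82)
E
```

```text
t: 4.42
eef_pos: [476.6, 124.7, 255.1]
tcp_rot: [[-0.97, 0.242, 0.0], [0.242, 0.97, 0.001], [0.0, 0.001, -1.0]]
force: [0.3, -0.8, -0.4]
gripper_width: 0.172
t 4.47 shift [-0.2 -0.3 -0. ] rot [-0. -0. -0.] w 0.172 F [-0.6  0.3 -0.9] pos [476.2 124.6 253.7]
t 4.47 shift [-0.2 -0.3 -0. ] rot [-0. -0. -0.] w 0.172 F [-0.6  0.3 -0.9] pos [476.2 124.6 253.7]
```

View pics/w4.png

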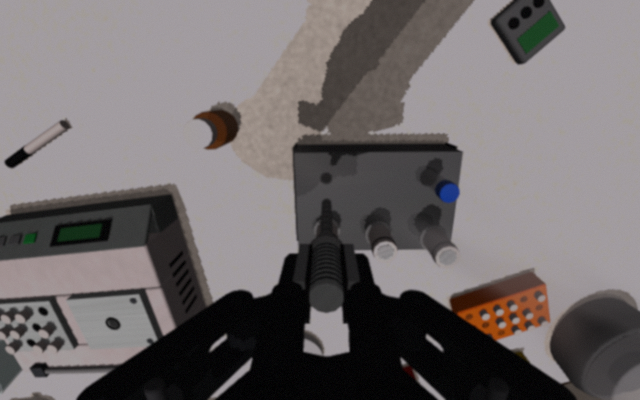

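```bash
python3 - <<'E'
from h import *
np.set_printoptions(precision=2,suppress=True)
f=dict(np.load('pics/w4.npz'))
cv2.imwrite('pics/c6.png',cv2.resize(f['image'][160:320,280:380],None,fx=6,fy=3.75*1,interpolation=cv2.INTER_CUBIC))
s=status.state();R=np.array(s['tcp_rot']);p=s['eef_pos']
for z in (115,94,73,35): print(z,proj(f,p+R@[0,0,z]))
print(proj(f,p+R@[0,0,-10]), 'hole',onz(f,326,178,60))
E
```

```text
115 [326.27 202.68]
94 [326.34 211.9 ]
73 [326.42 222.88]
35 [326.62 249.16]
[326.99 298.78] hole [475.58 124.5   60.  ]
```

View pics/c6.png

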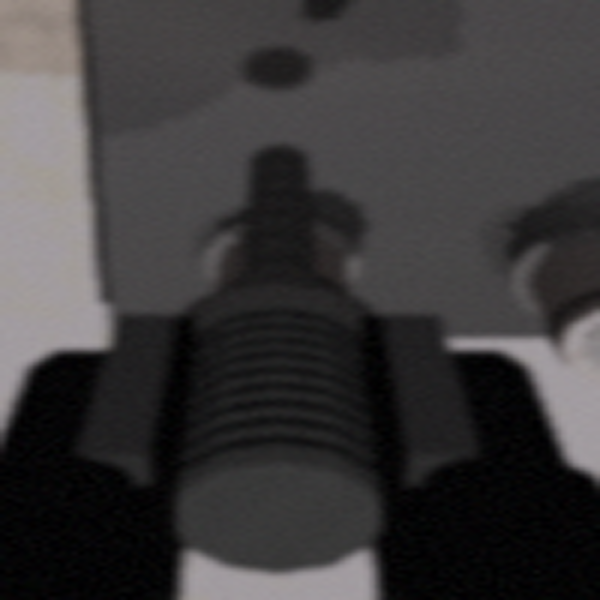

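```bash
python3 - <<'E'
from h import *
d((578.5,-166.5,240),76)
E
```

```text
t 4.47 shift [-0.2263 -0.3435  0.0182] rot [-0.0001 -0.0003 -0.    ] w 0.172 F [-0.6  0.3 -0.9] pos [476.2 124.6 253.7]
```

```bash
python3 -m pendant '[-0.045,-0.068,0,0,0,0,0,-0.09,-0.136,0,0,0,0,0,-0.135,-0.204,0,0,0,0,0,-0.18,-0.272,0,0,0,0,0,-0.21,-0.32,0,0,0,0,0,-0.2263,-0.3435,0,0,0,0,0,-0.2263,-0.3435,0.018,0,0,0,0,-0.2263,-0.3435,0.018,0,0,0,0,-0.2263,-0.3435,0.018,0,0,0,0]'
python3 - <<'E'
from h import *
f=grab('wrist','w5.png'); np.savez('pics/w5.npz',**f)
d((578.5,-166.5,240),76)
cv2.imwrite('pics/c7.png',cv2.resize(f['image'][140:310,240:420],None,fx=4,fy=3.5,interpolation=cv2.INTER_CUBIC))
g=grab('scene','s5.png')
cv2.imwrite('pics/c8.png',cv2.resize(g['image'][100:220,230:350],None,fx=4.5,fy=4.5,interpolation=cv2.INTER_CUBIC)); np.savez('pics/s5.npz',**g)
E
```

```text
t: 5.6
eef_pos: [578.4, -165.5, 240.2]
tcp_rot: [[-0.971, 0.241, -0.002], [0.241, 0.971, -0.0], [0.002, -0.001, -1.0]]
force: [-0.2, 0.2, 0.0]
gripper_width: 0.171
t 5.65 shift [-0.0003 -0.0012  0.0008] rot [-0.0001 -0.0001  0.0002] w 0.165 F [-1.  -0.4 -0.1] pos [ 578.5 -165.6  240.6]
```

View pics/c7.png

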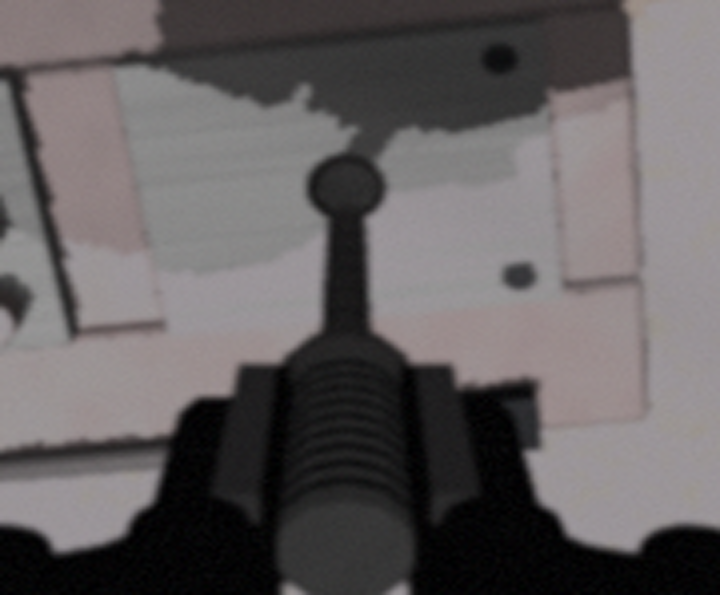

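View pics/c8.png

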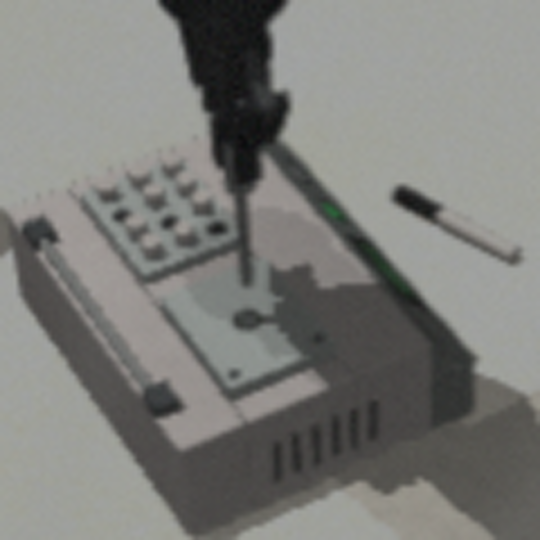

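```bash
python3 - <<'E'
from h import *
np.set_printoptions(precision=2,suppress=True)
f=dict(np.load('pics/w5.npz')); g=dict(np.load('pics/s5.npz'))
w=onz(f,326.1,192.7,95); print('well',w, onz(g,230+247/4.5-.4,100+319/4.5-.4,95))
s=status.state();R=np.array(s['tcp_rot']);p=s['eef_pos']
for dx in (0,1,2): 
  print('wr tip',proj(f,p+R@[dx,0,115]),'wr top',proj(f,p+R@[dx,0,-10]),'sc tip',proj(g,p+R@[dx,0,115]))
print('axis at block',proj(f,p+R@[0,0,145.6]),'in tool',R.T@(w-p))
print('obs top',240+345/4-.4,140+545/3.5-.4,'sc tip',230+247/4.5-.4,100+285/4.5-.4)
E
```

```text
well [ 577.92 -165.93   95.  ] [ 579.34 -166.81   95.  ]
wr tip [326.54 204.53] wr top [327.09 302.78] sc tip [284.39 162.61]
wr tip [326.54 203.39] wr top [327.09 300.86] sc tip [284.72 162.51]
wr tip [326.55 202.24] wr top [327.1  298.93] sc tip [285.05 162.41]
axis at block [326.48 193.29] in tool [  0.5   -0.35 145.84]
obs top 325.85 295.31428571428575 sc tip 284.48888888888894 162.93333333333334
```

```bash
python3 - <<'E'
from h import *
d((579.1,-166.3,216),76)
E
```

```text
t 5.7 shift [-0.0009 -0.0006  0.0331] rot [-0.0001 -0.0001  0.0002] w 0.174 F [-0.3 -0.3 -0.2] pos [ 578.6 -165.7  240.8]
```

```bash
python3 -m pendant '[-0.001,-0.0006,0.01,0,0,0,0,-0.001,-0.0006,0.022,0,0,0,0,-0.001,-0.0006,0.033,0,0,0,0,-0.001,-0.0006,0.033,0,0,0,0]'
python3 - <<'E'
from h import *
f=grab('wrist','w6.png'); np.savez('pics/w6.npz',**f)
d((579.1,-166.3,216),76)
cv2.imwrite('pics/c9.png',cv2.resize(f['image'][170:250,280:370],None,fx=7,fy=7,interpolation=cv2.INTER_CUBIC))
g=grab('scene','s6.png'); np.savez('pics/s6.npz',**g)
cv2.imwrite('pics/c10.png',cv2.resize(g['image'][130:190,250:320],None,fx=8,fy=8,interpolation=cv2.INTER_CUBIC))
s=status.state();R=np.array(s['tcp_rot']);p=s['eef_pos']
print(proj(f,p+R@[1,0,115]),proj(g,p+R@[1,0,115]))
E
```

```text
t: 6.2
eef_pos: [578.8, -166.2, 214.7]
tcp_rot: [[-0.971, 0.241, -0.003], [0.241, 0.971, -0.0], [0.003, -0.001, -1.0]]
force: [0.5, 0.5, -1.0]
gripper_width: 0.172
t 6.25 shift [-0.0001  0.0001 -0.0007] rot [-0.0001 -0.0002  0.0002] w 0.173 F [ 1.4  0.1 -0.8] pos [ 579.  -166.4  215.5]
[326.62386039 204.0020661 ] [284.85600852 168.87090401]
```

View pics/c9.png

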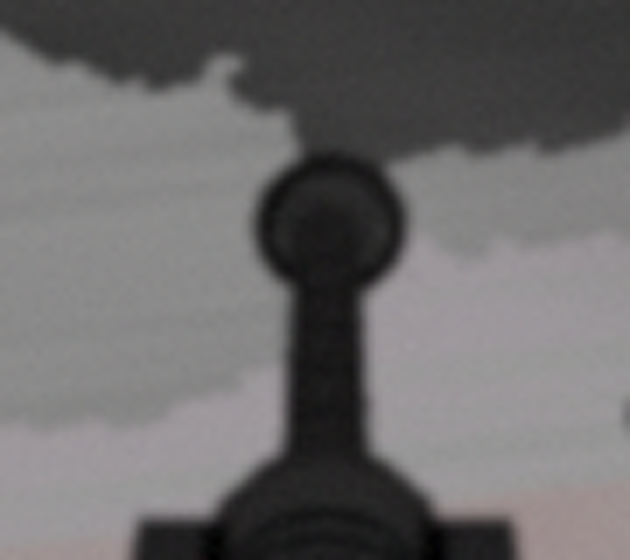

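View pics/c10.png

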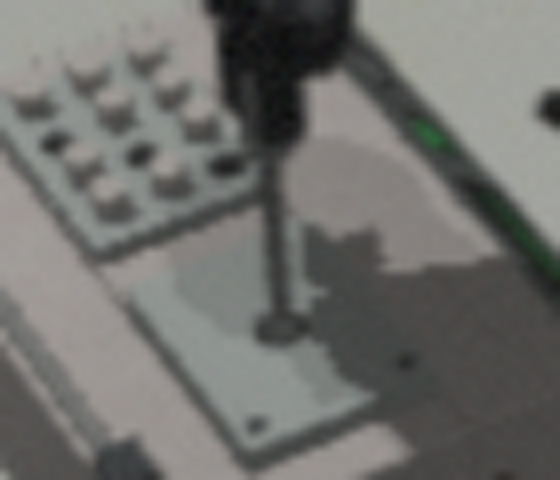

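```bash
python3 -m pendant '[0,0.0006,0.01,0,0,0,0,0,0.0006,0.02,0,0,0,0,0,0.0006,0.03,0,0,0,0,0,0.0006,0.04,0,0,0,0,0,0.0006,0.05,0,0,0,0,0,0.0006,0.05,0,0,0,0]'
python3 - <<'E'
from h import *
d((579.1,-166.3,173),76)
E
```

```text
t: 7.05
eef_pos: [578.9, -165.9, 177.6]
tcp_rot: [[-0.971, 0.241, -0.002], [0.241, 0.971, -0.0], [0.002, -0.001, -1.0]]
force: [-0.7, 0.1, -1.6]
gripper_width: 0.175
t 7.05 shift [-0.0004 -0.0004  0.0062] rot [-0.0001 -0.0003  0.0002] w 0.175 F [-0.7  0.1 -1.6] pos [ 578.9 -165.9  177.6]
```

```bash
python3 -m pendant '[0,0,0.002,0,0,0,0,0,0,0.004,0,0,0,0,0,0,0.006,0,0,0,0,0,0,0.006,0,0,0,0]' | egrep 'pos|force'
```

```text
eef_pos: [578.9, -165.9, 173.0]
force: [-0.1, -0.6, -0.6]
```

```bash
python3 -m pendant '[0,0,0.0015,0,0,0,0,0,0,0.003,0,0,0,0,0,0,0.003,0,0,0,0]' | egrep 'pos|force'
```

```text
eef_pos: [578.8, -165.9, 170.6]
force: [0.5, -0.9, -0.8]
```

```bash
python3 -m pendant '[0,0,0.0015,0,0,0,0,0,0,0.003,0,0,0,0,0,0,0.003,0,0,0,0]' | egrep 'pos|force'
```

```text
eef_pos: [578.8, -165.9, 168.2]
force: [0.2, -0.0, 0.0]
```

```bash
python3 -m pendant '[0,0,0.003,0,0,0,0,0,0,0.006,0,0,0,0,0,0,0.006,0,0,0,0]' | egrep 'pos|force'
```

```text
eef_pos: [578.6, -165.9, 163.3]
force: [-0.5, 0.4, -0.3]
```

```bash
python3 -m pendant '[0,0,0.0015,0,0,0,0,0,0,0.003,0,0,0,0,0,0,0.003,0,0,0,0]' | egrep 'pos|force'
```

```text
eef_pos: [578.5, -165.9, 160.9]
force: [0.3, -0.6, -1.1]
```

```bash
python3 -m pendant '[0,0,0.0015,0,0,0,0,0,0,0.003,0,0,0,0,0,0,0.003,0,0,0,0]' | egrep 'pos|force'
```

```text
eef_pos: [578.8, -166.0, 159.5]
force: [0.0, 0.6, 4.4]
```

```bash
python3 -m pendant '[0,0,0.0015,0,0,0,0,0,0,0.003,0,0,0,0,0,0,0.003,0,0,0,0]' | egrep 'pos|force'
```

```text
eef_pos: [579.2, -166.1, 159.5]
force: [-2.9, 1.3, 9.9]
```

```bash
python3 -m pendant '[0,0,-0.02,0,0,0,0,0,0,-0.05,0,0,0,0,0,0,-0.09,0,0,0,0,0,0,-0.13,0,0,0,0,0,0,-0.13,0,0,0,0]' | egrep 'pos|force|t:'
python3 - <<'E'
from h import *
d((476.7,124.5,256),76)
E
```

```text
t: 10.42
eef_pos: [580.0, -166.4, 260.4]
tcp_rot: [[-0.971, 0.241, 0.005], [0.241, 0.971, -0.002], [-0.005, -0.001, -1.0]]
force: [0.2, -0.2, -1.6]
t 10.43 shift [0.2271 0.3433 0.0043] rot [-0.0001  0.0009  0.0002] w 0.173 F [ 0.2 -0.2 -1.6] pos [ 580.  -166.4  260.4]
```

```bash
python3 -m pendant '[0.045,0.068,0,0,0.0009,0.0002,0,0.09,0.136,0,0,0.0009,0.0002,0,0.135,0.204,0,0,0.0009,0.0002,0,0.18,0.272,0,0,0.0009,0.0002,0,0.21,0.32,0,0,0.0009,0.0002,0,0.2271,0.3433,0.0043,0,0.0009,0.0002,0,0.2271,0.3433,0.0043,0,0.0009,0.0002,0,0.2271,0.3433,0.0043,0,0.0009,0.0002,0]' | egrep 'pos|force|t:'
python3 - <<'E'
from h import *
f=grab('wrist','w7.png'); np.savez('pics/w7.npz',**f)
cv2.imwrite('pics/c11.png',cv2.resize(f['image'][160:320,280:380],None,fx=6,fy=3.75*1,interpolation=cv2.INTER_CUBIC))
d((476.7,124.5,200),76)
s=status.state();R=np.array(s['tcp_rot']);p=s['eef_pos']
for z in (115,193): print(proj(f,p+R@[1,0,z]))
E
```

```text
t: 11.42
eef_pos: [476.8, 124.1, 255.8]
tcp_rot: [[-0.97, 0.242, -0.001], [0.242, 0.97, -0.001], [0.001, -0.001, -1.0]]
force: [-0.7, -0.0, -0.1]
t 11.47 shift [0.0004 0.0008 0.0746] rot [-0.0002 -0.0001 -0.0001] w 0.168 F [0.4 0.7 0.3] pos [476.9 123.9 255.9]
[326.46850737 202.95662007]
[326.34222934 178.64974948]
```

View pics/c11.png

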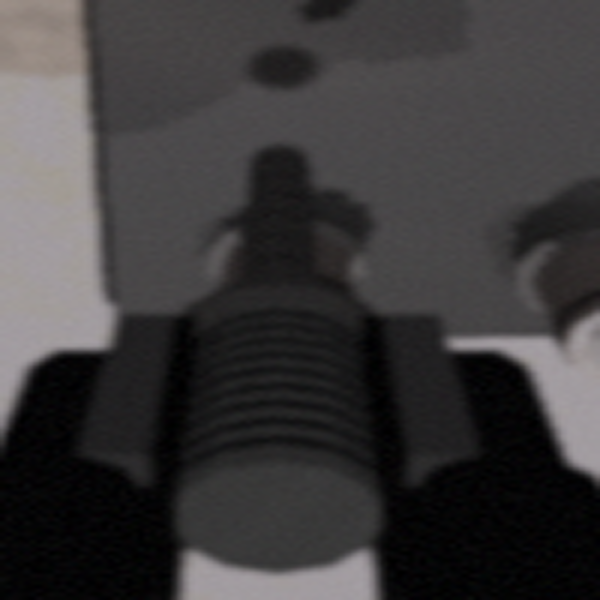

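```bash
python3 -m pendant '[0.0006,0.0006,0.02,0,0,0,0,0.0006,0.0006,0.06,0,0,0,0,0.0006,0.0006,0.09,0,0,0,0,0.0006,0.0006,0.103,0,0,0,0,0.0006,0.0006,0.103,0,0,0,0]' | egrep 'pos|force|t:'
python3 - <<'E'
from h import *
f=grab('wrist','w8.png'); np.savez('pics/w8.npz',**f)
cv2.imwrite('pics/c12.png',cv2.resize(f['image'][170:270,280:380],None,fx=6,fy=6,interpolation=cv2.INTER_CUBIC))
d((476.5,124.5,121),76)
E
```

```text
t: 12.1
eef_pos: [476.4, 123.8, 178.0]
tcp_rot: [[-0.97, 0.243, -0.002], [0.243, 0.97, -0.002], [0.001, -0.002, -1.0]]
force: [0.4, 0.0, -0.4]
t 12.15 shift [0.0005 0.0006 0.0773] rot [-0.0002  0.     -0.0002] w 0.174 F [ 1.1  0.  -1.5] pos [476.8 124.1 179. ]
```

View pics/c12.png

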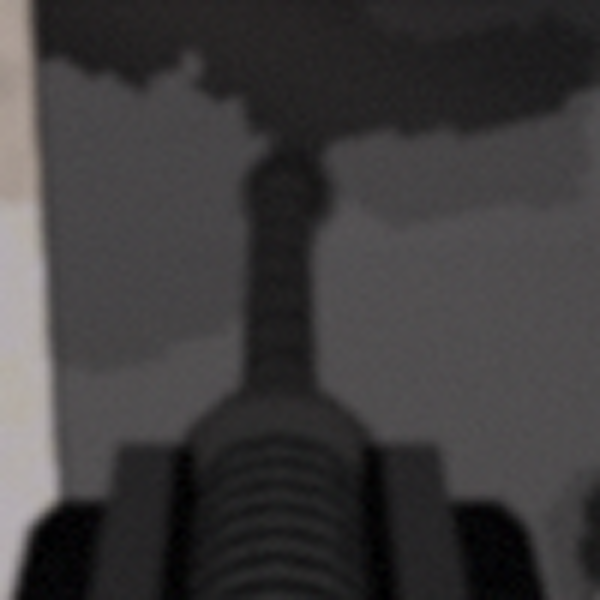

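```bash
python3 -m pendant '[0.0004,0.0011,0,0,0,0,0,0.0004,0.0011,0.01,0,0,0,0,0.0004,0.0011,0.02,0,0,0,0,0.0004,0.0011,0.035,0,0,0,0,0.0004,0.0011,0.035,0,0,0,0]' | egrep 'pos|force|t:'
python3 - <<'E'
from h import *
d((476.5,124.7,121),76)
E
```

```text
t: 12.78
eef_pos: [476.0, 124.6, 151.2]
tcp_rot: [[-0.97, 0.243, -0.002], [0.243, 0.97, -0.002], [0.002, -0.003, -1.0]]
force: [0.2, -0.8, -1.3]
t 12.78 shift [-0.0006  0.0004  0.0403] rot [-0.0005 -0.0003 -0.0002] w 0.174 F [ 0.2 -0.8 -1.3] pos [476.  124.6 151.2]
```

```bash
python3 -m pendant '[-0.0003,0.0002,0.015,0,0,0,0,-0.0003,0.0002,0.03,0,0,0,0,-0.0003,0.0002,0.038,0,0,0,0,-0.0003,0.0002,0.0395,0,0,0,0,-0.0003,0.0002,0.0395,0,0,0,0]' | egrep 'pos|force|t:'
```

```text
t: 13.4
eef_pos: [476.4, 124.7, 121.8]
tcp_rot: [[-0.97, 0.243, -0.002], [0.243, 0.97, -0.002], [0.001, -0.003, -1.0]]
force: [-0.8, -0.1, -0.9]
```

Release symmetrically and look.

```bash
python3 -m pendant '[0,0,0,0,0,0,0.25,0,0,0,0,0,0,0.4,0,0,0,0,0,0,0.45,0,0,0,0,0,0,0.45]' | egrep 'pos|force|t:|wid'
python3 - <<'E'
from h import *
f=grab('wrist','w9.png'); np.savez('pics/w9.npz',**f)
d((476.5,124.7,255),76)
E
```

```text
t: 13.9
eef_pos: [476.4, 124.7, 121.9]
tcp_rot: [[-0.97, 0.243, -0.002], [0.243, 0.97, -0.002], [0.001, -0.003, -1.0]]
force: [-0.2, 0.1, -0.6]
gripper_width: 0.45
t 13.95 shift [ 1.000e-04 -4.000e-04 -1.775e-01] rot [-0.0004 -0.0002 -0.0002] w 0.451 F [ 0.3 -0.6  0.7] pos [476.4 124.7 121.9]
```

View pics/w9.png

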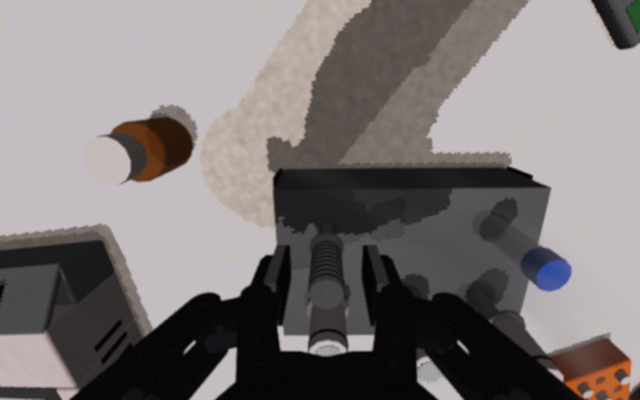

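```bash
python3 -m pendant '[0,0,-0.02,0,0,0,0.45,0,0,-0.07,0,0,0,0.45,0,0,-0.13,0,0,0,0.45,0,0,-0.17,0,0,0,0.45,0,0,-0.17,0,0,0,0.45]' | egrep 'pos|force|t:'
python3 - <<'E'
from h import *
d((545.5,165,250),76)
f=grab('wrist','w10.png'); np.savez('pics/w10.npz',**f)
cv2.imwrite('pics/c13.png',cv2.resize(f['image'][140:280,280:480],None,fx=4,fy=4,interpolation=cv2.INTER_CUBIC))
E
```

```text
t: 14.58
eef_pos: [477.6, 125.2, 253.6]
tcp_rot: [[-0.97, 0.243, 0.004], [0.243, 0.97, 0.0], [-0.003, 0.001, -1.0]]
force: [0.0, 0.6, -1.1]
t 14.57 shift [-0.0748  0.0735  0.0051] rot [ 0.0002  0.0005 -0.0002] w 0.446 F [ 0.   0.6 -1.1] pos [477.6 125.2 253.6]
```

View pics/c13.png

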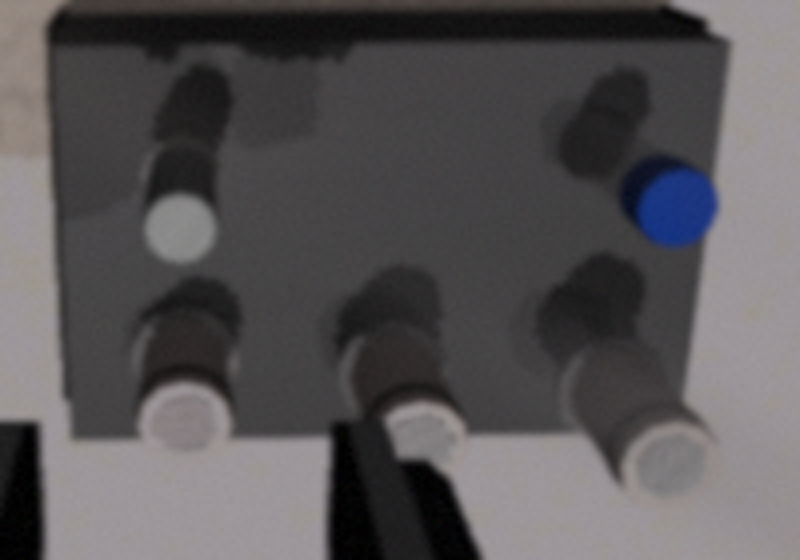

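```bash
python3 -m pendant '[-0.0375,0.037,0,0.0002,0.0005,0,0.45,-0.075,0.0735,0.005,0.0002,0.0005,0,0.45,-0.075,0.0735,0.005,0.0002,0.0005,0,0.45,-0.075,0.0735,0.005,0.0002,0.0005,0,0.45]' | egrep 'pos|force|t:'
python3 - <<'E'
from h import *
d((545.5,165,111),76)
f=grab('wrist','w11.png'); np.savez('pics/w11.npz',**f)
cv2.imwrite('pics/c14.png',cv2.resize(f['image'][160:360,220:440],None,fx=3,fy=3,interpolation=cv2.INTER_CUBIC))
s=status.state();R=np.array(s['tcp_rot']);p=s['eef_pos']
print(proj(f,p+R@[0,0,p[2]-120]))
E
```

```text
t: 15.12
eef_pos: [544.7, 164.7, 246.9]
tcp_rot: [[-0.97, 0.243, -0.004], [0.243, 0.97, -0.002], [0.003, -0.003, -1.0]]
force: [-0.9, 0.2, 0.9]
t 15.12 shift [-0.0016  0.0011  0.1812] rot [-0.0005 -0.0005 -0.0002] w 0.448 F [-0.9  0.2  0.9] pos [544.7 164.7 246.9]
[326.66934366 199.23224563]
```

View pics/c14.png

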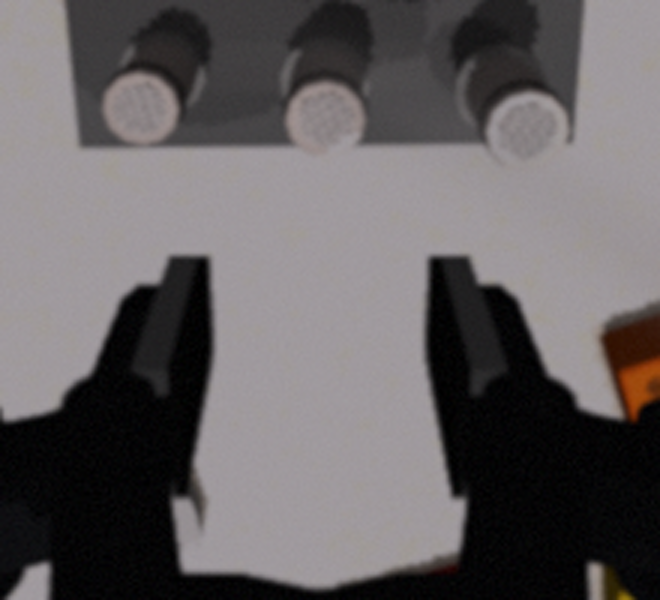

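```bash
python3 -m pendant '[-0.0003,0.0018,0.05,-0.0003,-0.0005,0,0.45,-0.0003,0.0018,0.11,-0.0003,-0.0005,0,0.45,-0.0003,0.0018,0.15,-0.0003,-0.0005,0,0.45,-0.0003,0.0018,0.181,-0.0003,-0.0005,0,0.45,-0.0003,0.0018,0.181,-0.0003,-0.0005,0,0.45]' | egrep 'pos|force|t:'
python3 - <<'E'
from h import *
d((545.5,165,111),76)
f=grab('wrist','w12.png'); np.savez('pics/w12.npz',**f)
cv2.imwrite('pics/c15.png',cv2.resize(f['image'][200:360,220:440],None,fx=3,fy=3,interpolation=cv2.INTER_CUBIC))
E
```

```text
t: 15.8
eef_pos: [544.5, 165.2, 112.4]
tcp_rot: [[-0.97, 0.243, 0.002], [0.243, 0.97, -0.0], [-0.002, 0.0, -1.0]]
force: [-0.6, 0.8, 0.4]
t 15.8 shift [-0.0014  0.      0.0018] rot [ 0.      0.0003 -0.0002] w 0.449 F [-0.6  0.8  0.4] pos [544.5 165.2 112.4]
```

View pics/c15.png

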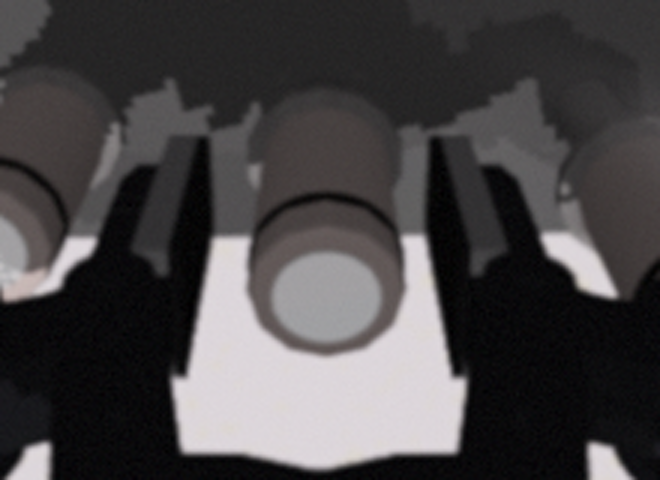

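```bash
python3 -m pendant '[0,0,0,0,0,0,0,0,0,0,0,0,0,0,0,0,0,0,0,0,0,0,0,0,0,0,0,0,0,0,0,0,0,0,0]' 60 | egrep 'pos|force|t:|wid'
python3 -m pendant '[0,0,-0.02,0,0,0,0,0,0,-0.04,0,0,0,0,0,0,-0.09,0,0,0,0,0,0,-0.14,0,0,0,0,0,0,-0.175,0,0,0,0,0,0,-0.175,0,0,0,0]' | egrep 'pos|force|t:|wid'
python3 - <<'E'
from h import *
d((579.2,-166.3,245),76)
f=grab('wrist','w13.png'); np.savez('pics/w13.npz',**f)
E
```

```text
t: 16.48
eef_pos: [544.8, 165.5, 113.5]
tcp_rot: [[-0.97, 0.243, 0.003], [0.243, 0.97, 0.0], [-0.002, 0.001, -1.0]]
force: [-0.8, -1.1, 5.4]
gripper_width: 0.262
t: 17.23
eef_pos: [545.3, 165.6, 248.2]
tcp_rot: [[-0.97, 0.243, 0.007], [0.243, 0.97, 0.003], [-0.006, 0.004, -1.0]]
force: [-0.1, -0.1, -1.0]
gripper_width: 0.263
t 17.23 shift [-0.1515 -0.4183  0.0034] rot [ 0.0007  0.001  -0.0002] w 0.263 F [-0.1 -0.1 -1. ] pos [545.3 165.6 248.2]
```

View pics/w13.png

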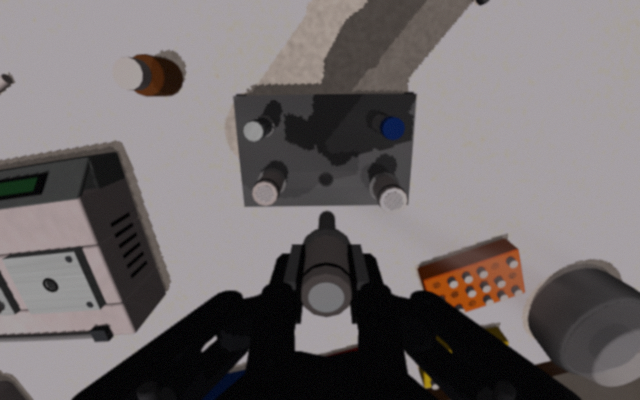

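```bash
python3 -m pendant '[-0.025,-0.07,0,0.0007,0.001,0,0,-0.05,-0.14,0,0.0007,0.001,0,0,-0.075,-0.21,0,0.0007,0.001,0,0,-0.1,-0.28,0,0.0007,0.001,0,0,-0.125,-0.35,0,0.0007,0.001,0,0,-0.145,-0.40,0,0.0007,0.001,0,0,-0.1515,-0.4183,0.02,0.0007,0.001,0,0,-0.1515,-0.4183,0.04,0.0007,0.001,0,0,-0.1515,-0.4183,0.053,0.0007,0.001,0,0,-0.1515,-0.4183,0.053,0.0007,0.001,0,0]' | egrep 'pos|force|t:|wid'
python3 - <<'E'
from h import *
d((579.2,-166.3,188),76)
f=grab('wrist','w14.png'); np.savez('pics/w14.npz',**f)
cv2.imwrite('pics/c16.png',cv2.resize(f['image'][170:320,270:390],None,fx=5,fy=4,interpolation=cv2.INTER_CUBIC))
g=grab('scene','s14.png'); np.savez('pics/s14.npz',**g)
cv2.imwrite('pics/c17.png',cv2.resize(g['image'][110:190,240:330],None,fx=7,fy=7,interpolation=cv2.INTER_CUBIC))
s=status.state();R=np.array(s['tcp_rot']);p=s['eef_pos']
w=np.array([578.4,-166.1,95])
for dx in (0,1):print(proj(f,p+R@[dx,0,88.5]),proj(g,p+R@[dx,0,88.5]),proj(f,p+R@[dx,0,p[2]-95]),proj(g,p+R@[dx,0,p[2]-95]))
print(proj(f,w),proj(g,w))
E
```

```text
t: 18.52
eef_pos: [578.4, -165.1, 204.5]
tcp_rot: [[-0.97, 0.241, -0.005], [0.241, 0.97, -0.001], [0.005, -0.002, -1.0]]
force: [-0.4, -0.4, -0.3]
gripper_width: 0.261
t 18.52 shift [-0.0015 -0.0013  0.022 ] rot [-0.0003 -0.0007  0.0001] w 0.261 F [-0.4 -0.4 -0.3] pos [ 578.4 -165.1  204.5]
[326.42006554 217.93474374] [284.46920647 164.76647423] [326.37516685 207.2484552 ] [284.89848946 170.62114578]
[326.42054734 216.67574461] [284.80088028 164.6659937 ] [326.37553824 206.08760246] [285.22610386 170.5207166 ]
[325.72909295 206.98872965] [284.9048246 170.482811 ]
```

View pics/c16.png

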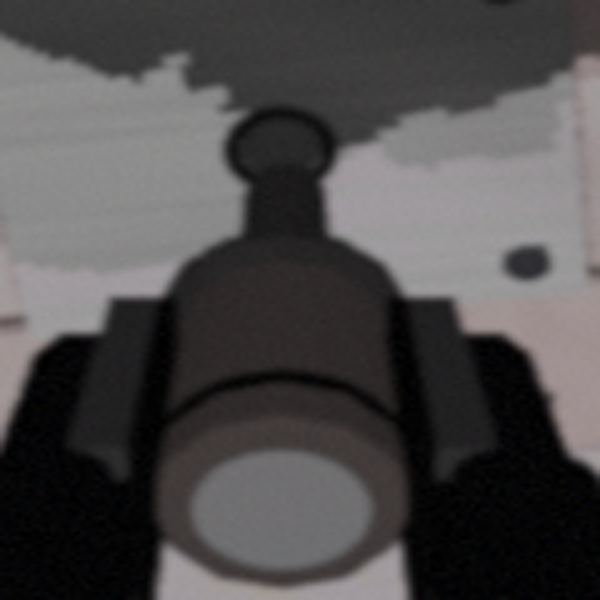

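View pics/c17.png

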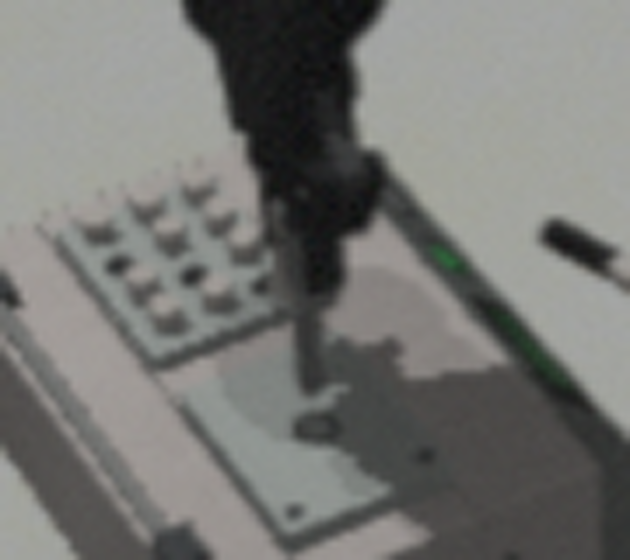

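```bash
python3 - <<'E'
from h import *
np.set_printoptions(precision=2,suppress=True)
f=dict(np.load('pics/w14.npz'));g=dict(np.load('pics/s14.npz'))
s=status.state();R=np.array(s['tcp_rot']);p=s['eef_pos']
for dx in(-1,0,1,2): print(dx,proj(f,p+R@[dx,0,-6.5]), 'headbottom front edge',proj(f,p+R@[dx+12,0,33.5]),'tip front',proj(f,p+R@[dx+6,0,88.5]))
print('scene dy',proj(g,p+R@[0,1,109])-proj(g,p+R@[0,0,109]),proj(g,p+R@[1,0,109])-proj(g,p+R@[0,0,109]))
# bright disc centroid
im=f['image'];h=cv2.cvtColor(im,cv2.COLOR_BGR2GRAY)[275:320,295:358]
m=((h>100)).astype(np.uint8)
n,l,st,c=cv2.connectedComponentsWithStats(m)
for i in range(1,n):
  if st[i,4]>50: print(st[i],c[i]+[295,275])
# scene depth columns: rod top for rod pic
E
```

```text
-1 [326.76 301.98] headbottom front edge [326.59 237.28] tip front [326.42 211.6 ]
0 [326.76 300.09] headbottom front edge [326.59 235.64] tip front [326.42 210.32]
1 [326.77 298.2 ] headbottom front edge [326.59 233.99] tip front [326.42 209.04]
2 [326.77 296.29] headbottom front edge [326.59 232.33] tip front [326.42 207.76]
scene dy [0.13 0.22] [ 0.33 -0.1 ]
[ 14   8  35  29 761] [325.69 296.91]
[  6  31  50  14 348] [325.92 315.17]
```

```bash
python3 -m pendant '[-0.0006,-0.001,0.01,-0.0003,-0.0007,0,0,-0.0006,-0.001,0.0225,-0.0003,-0.0007,0,0,-0.0006,-0.001,0.0225,-0.0003,-0.0007,0,0,-0.0006,-0.001,0.0225,-0.0003,-0.0007,0,0]' | egrep 'pos|force|t:|wid'
python3 - <<'E'
from h import *
d((578.7,-165.9,150),76)
f=grab('wrist','w15.png'); np.savez('pics/w15.npz',**f)
cv2.imwrite('pics/c18.png',cv2.resize(f['image'][180:280,270:390],None,fx=6,fy=6,interpolation=cv2.INTER_CUBIC))
g=grab('scene','s15.png'); np.savez('pics/s15.npz',**g)
cv2.imwrite('pics/c19.png',cv2.resize(g['image'][110:190,240:330],None,fx=7,fy=7,interpolation=cv2.INTER_CUBIC))
E
```

```text
t: 19.12
eef_pos: [579.2, -166.5, 189.5]
tcp_rot: [[-0.97, 0.242, 0.002], [0.242, 0.97, -0.001], [-0.002, -0.0, -1.0]]
force: [0.4, -0.5, 0.5]
gripper_width: 0.267
t 19.12 shift [0.001  0.0006 0.0527] rot [-0.      0.0004  0.    ] w 0.267 F [ 0.4 -0.5  0.5] pos [ 579.2 -166.5  189.5]
```

View pics/c18.png

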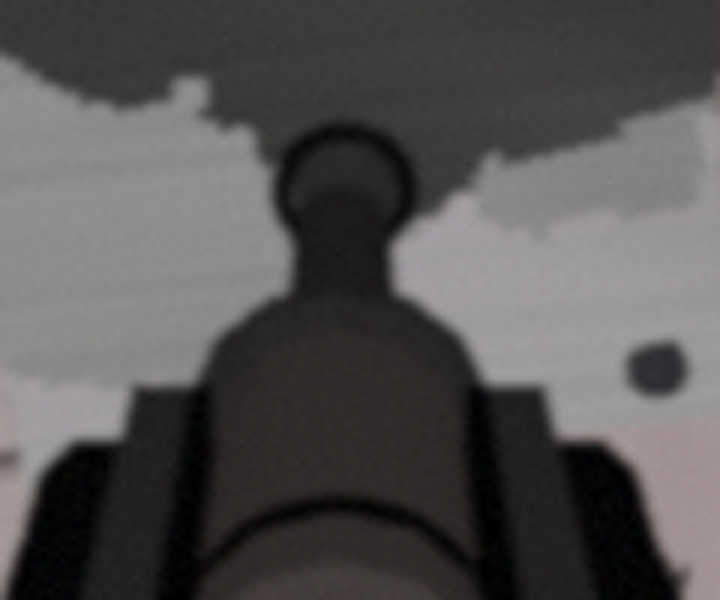

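View pics/c19.png

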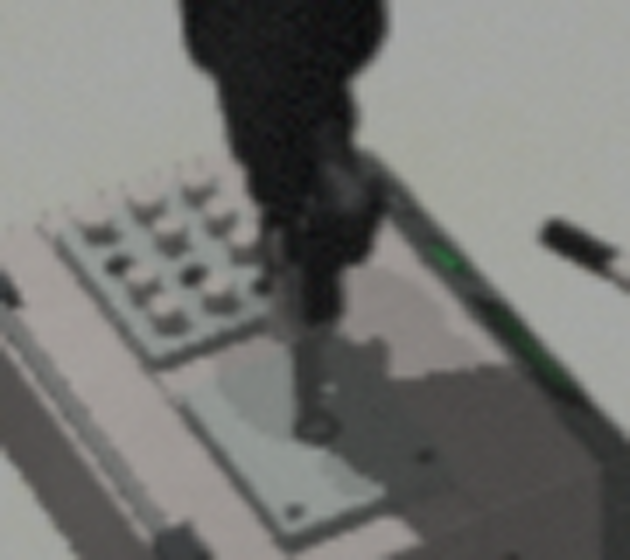

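```bash
python3 - <<'E'
from h import *
np.set_printoptions(precision=2,suppress=True)
f=dict(np.load('pics/w15.npz'));g=dict(np.load('pics/s15.npz'))
s=status.state();R=np.array(s['tcp_rot']);p=s['eef_pos']; print(p)
for dx in(-1,0,1,2): print(dx,'tipfront',proj(f,p+R@[dx+6,0,88.5]),proj(f,p+R@[dx+5,0,88.5]),'axis@95',proj(f,p+R@[dx,0,p[2]-95]),'sc',proj(g,p+R@[dx,0,p[2]-95]))
print('ring obs',270+346/6-.4,180+187/6-.4,onz(f,270+346/6-.4,180+187/6-.4,95),'sc ring',240+317/7-.4,110+427/7-.4)
E
```

```text
[ 579.34 -166.44  189.76]
-1 tipfront [326.85 209.88] [326.85 211.15] axis@95 [326.82 214.32] sc [284.15 170.69]
0 tipfront [326.85 208.61] [326.85 209.88] axis@95 [326.82 213.1 ] sc [284.48 170.59]
1 tipfront [326.85 207.33] [326.85 208.61] axis@95 [326.82 211.87] sc [284.8  170.49]
2 tipfront [326.85 206.05] [326.85 207.33] axis@95 [326.82 210.64] sc [285.13 170.39]
ring obs 327.2666666666667 210.76666666666665 [ 577.84 -165.71   95.  ] sc ring 284.8857142857143 170.6
```

```bash
python3 - <<'E'
from h import *
np.set_printoptions(precision=1,suppress=True,linewidth=160)
for n,a,b in(('w15',198,236),('w14',196,236),('w13',200,240)):
  f=dict(np.load('pics/%s.npz'%n)); h=cv2.cvtColor(f['image'],cv2.COLOR_BGR2GRAY)
  print(n,a,h[a:b,325:330].mean(1))
  im=f['image'][a-5:b+5,305:350]; im=np.clip((im.astype(float)-10)*3.5,0,255).astype(np.uint8)
  cv2.imwrite('pics/e_%s.png'%n,cv2.resize(im,None,fx=10,fy=10,interpolation=cv2.INTER_CUBIC))
E
```

```text
w15 198 [57.  52.  36.2 18.6 14.  23.2 36.2 41.6 41.  41.8 40.4 40.8 36.2 32.4 27.  26.  27.2 27.4 27.6 27.6 26.6 27.  28.2 27.  27.8 27.6 27.2 28.  27.8 27.4 30.
 32.4 36.8 37.2 36.2 37.2 37.8 41.6]
w14 196 [42.4 27.6 16.8 23.2 33.4 39.  41.8 40.6 40.4 39.6 40.2 40.  40.8 38.8 36.6 30.4 27.4 25.4 27.6 26.6 26.8 25.6 26.  26.8 27.8 27.2 27.2 26.4 25.8 26.  27.4
 27.  29.  33.  35.2 36.  36.2 35.8 36.2 40. ]
w13 200 [ 72.   71.8  71.8  71.2  78.8 105.4 140.2 157.4 160.6 153.6 128.   83.2  43.6  28.   26.8  26.8  26.6  26.8  26.8  27.4  27.6  29.2  27.8  28.6  27.2  26.6
  27.4  27.4  29.6  32.8  36.2  38.2  37.6  37.6  37.6  41.   44.2  45.2  45.   44.6]
```

View pics/e_w15.png

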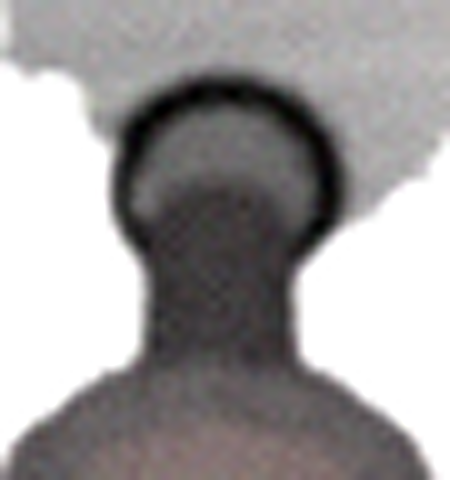

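View pics/e_w13.png

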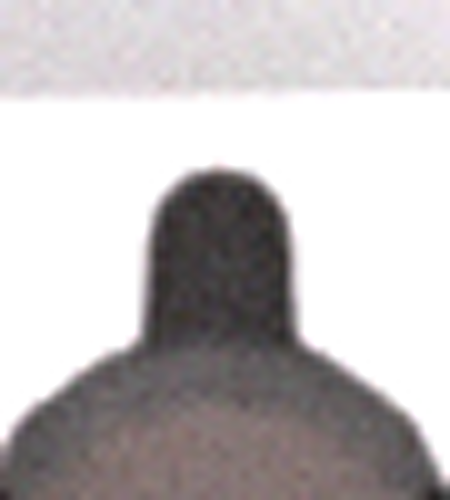

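```bash
python3 - <<'E'
from h import *
np.set_printoptions(precision=1,suppress=True,linewidth=160)
f=dict(np.load('pics/w7.npz')); h=cv2.cvtColor(f['image'],cv2.COLOR_BGR2GRAY)
print(h[190:215,324:329].mean(1))
p=np.array([476.9,123.9,255.9]);R=goal(76)
for dx in (-1,0,1,2): print(dx,proj(f,p+R@[dx+4,0,115]))
f=dict(np.load('pics/w13.npz'));p=np.array([545.3,165.6,248.2]);R=np.array([[-0.97,0.243,0.007],[0.243,0.97,0.003],[-0.006,0.004,-1]])
for dx in (-1,0,1,2): print(dx,proj(f,p+R@[dx+5,0,88.5]), proj(f,p+R@[dx+15,0,36.5]))
h=cv2.cvtColor(f['image'],cv2.COLOR_BGR2GRAY); print(h[200:250,324:329].mean(1))
E
```

```text
[75.2 74.6 74.4 74.8 75.  74.8 74.  70.6 60.6 44.6 32.4 27.2 25.6 26.6 27.8 26.6 24.6 25.  27.4 26.4 26.  23.4 25.4 26.6 27.6]
-1 [326.7 200.7]
0 [326.7 199.5]
1 [326.7 198.4]
2 [326.7 197.2]
-1 [326.8 210.9] [327.  227.5]
0 [326.8 209.6] [327.  225.9]
1 [326.8 208.3] [327.  224.3]
2 [326.8 207.1] [327.  222.6]
[ 72.   71.2  71.   71.2  78.4 104.4 139.6 157.4 160.4 153.6 128.8  83.8  43.2  28.2  26.2  26.6  27.8  27.2  27.   27.6  27.6  28.6  28.   28.6  27.8  26.6
  27.6  27.6  30.   32.8  37.4  38.6  38.   37.6  38.6  42.4  44.4  45.2  44.6  44.4  43.8  45.   45.   44.8  44.2  45.8  45.2  45.4  44.4  44. ]
```

```bash
python3 -m pendant '[0.003,0.0004,0,0,0.0004,0,0,0.003,0.0004,0.004,0,0.0004,0,0,0.003,0.0004,0.004,0,0.0004,0,0]' | egrep 'pos|force|t:|wid'
python3 - <<'E'
from h import *
d((577.1,-165.5,180),76)
f=grab('wrist','w16.png'); np.savez('pics/w16.npz',**f)
d((577.1,-165.5,180),76)
im=f['image'][185:245,300:355]; im=np.clip((im.astype(float)-10)*3.5,0,255).astype(np.uint8)
cv2.imwrite('pics/e_w16.png',cv2.resize(im,None,fx=10,fy=10,interpolation=cv2.INTER_CUBIC))
g=grab('scene','s16.png'); np.savez('pics/s16.npz',**g)
cv2.imwrite('pics/c20.png',cv2.resize(g['image'][140:190,255:315],None,fx=10,fy=10,interpolation=cv2.INTER_CUBIC))
E
```

```text
t: 19.6
eef_pos: [577.1, -165.6, 186.4]
tcp_rot: [[-0.97, 0.242, -0.0], [0.242, 0.97, 0.0], [0.0, 0.0, -1.0]]
force: [0.3, -0.6, -1.2]
gripper_width: 0.262
t 19.6 shift [0.     0.0001 0.0085] rot [ 0. -0.  0.] w 0.262 F [ 0.3 -0.6 -1.2] pos [ 577.1 -165.6  186.4]
t 19.65 shift [0.0001 0.0001 0.0087] rot [-0.  0.  0.] w 0.265 F [-0.7 -0.4  0.1] pos [ 577.2 -165.6  186.5]
```

View pics/e_w16.png

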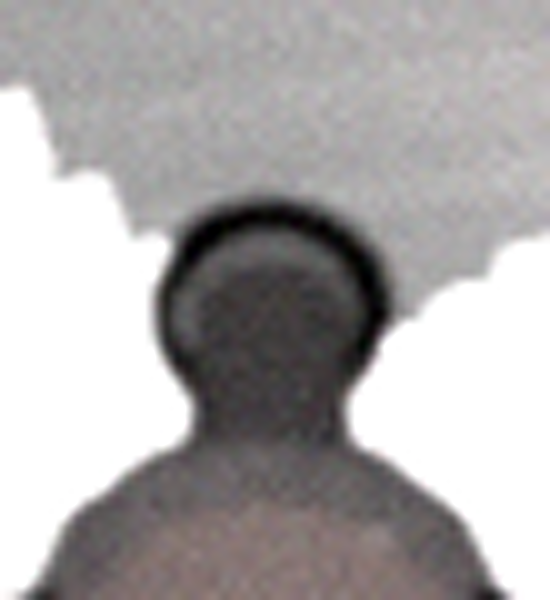

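View pics/c20.png

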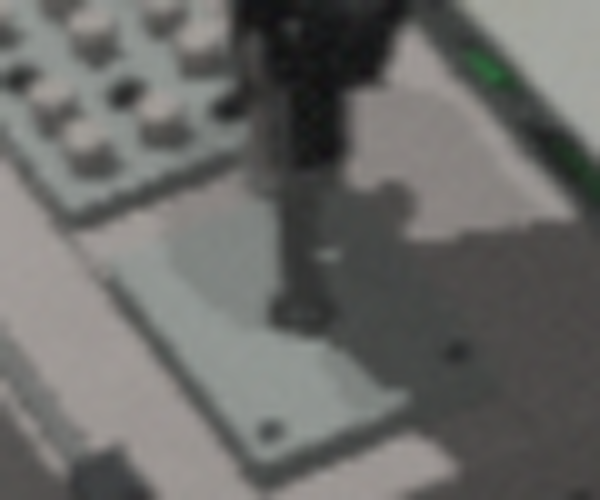

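```bash
python3 -m pendant '[-0.0009,0.0001,0,0,0,0,0,-0.0009,0.0001,0.003,0,0,0,0,-0.0009,0.0001,0.006,0,0,0,0,-0.0009,0.0001,0.009,0,0,0,0,-0.0009,0.0001,0.009,0,0,0,0]' | egrep 'pos|force|t:|wid'
```

```text
t: 20.32
eef_pos: [577.7, -165.7, 179.6]
tcp_rot: [[-0.97, 0.242, -0.0], [0.242, 0.97, -0.0], [0.0, -0.0, -1.0]]
force: [-0.6, 0.4, 0.7]
gripper_width: 0.262
```

```bash
python3 -m pendant '[0,0,0.003,0,0,0,0,0,0,0.006,0,0,0,0,0,0,0.009,0,0,0,0,0,0,0.009,0,0,0,0]' | egrep 'pos|force|t:|wid'
```

```text
t: 20.82
eef_pos: [577.9, -165.7, 172.9]
tcp_rot: [[-0.97, 0.242, 0.0], [0.242, 0.97, -0.0], [-0.0, -0.0, -1.0]]
force: [0.6, -0.3, 0.5]
gripper_width: 0.267
```

```bash
python3 -m pendant '[0,0,0.004,0,0,0,0,0,0,0.008,0,0,0,0,0,0,0.012,0,0,0,0,0,0,0.016,0,0,0,0,0,0,0.016,0,0,0,0]' | egrep 'pos|force|t:|wid'
```

```text
t: 21.45
eef_pos: [577.7, -165.6, 159.7]
tcp_rot: [[-0.97, 0.242, -0.001], [0.242, 0.97, 0.0], [0.001, 0.0, -1.0]]
force: [2.0, -0.8, -1.6]
gripper_width: 0.26
```

```bash
python3 -m pendant '[0,0,0.004,0,0,0,0,0,0,0.008,0,0,0,0,0,0,0.012,0,0,0,0,0,0,0.016,0,0,0,0,0,0,0.02,0,0,0,0,0,0,0.02,0,0,0,0]' | egrep 'pos|force|t:|wid'
python3 - <<'E'
from h import *
f=grab('wrist','w17.png')
cv2.imwrite('pics/c21.png',cv2.resize(f['image'][180:340,250:410],None,fx=3.7,fy=3.7,interpolation=cv2.INTER_CUBIC))
E
```

```text
t: 22.2
eef_pos: [577.5, -165.5, 143.6]
tcp_rot: [[-0.97, 0.242, -0.002], [0.242, 0.97, 0.001], [0.002, 0.0, -1.0]]
force: [2.8, -1.5, -1.7]
gripper_width: 0.262
```

View pics/c21.png

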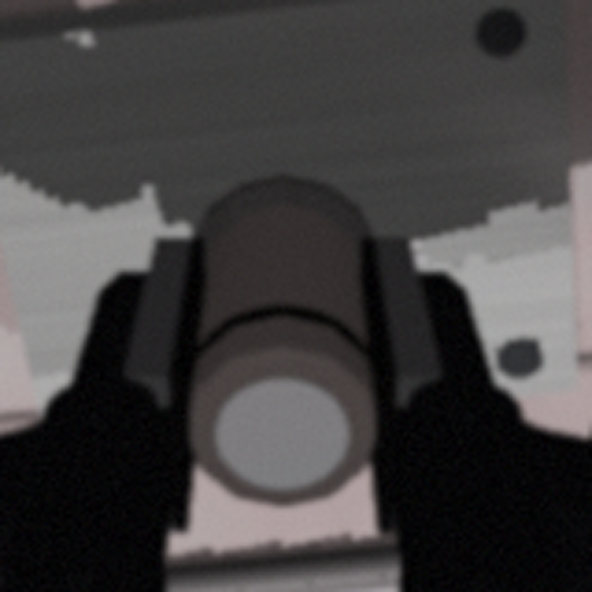

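```bash
python3 -m pendant '[-0.0008,0,0.003,0,0,0,0,-0.0008,0,0.006,0,0,0,0,-0.0008,0,0.009,0,0,0,0,-0.0008,0,0.009,0,0,0,0]' | egrep 'pos|force|t:|wid'
```

```text
t: 22.75
eef_pos: [577.9, -165.6, 136.2]
tcp_rot: [[-0.97, 0.242, -0.003], [0.242, 0.97, 0.001], [0.003, 0.0, -1.0]]
force: [2.5, -0.1, -0.8]
gripper_width: 0.265
```

```bash
python3 -m pendant '[0,0,0.0013,0,0,0,0,0,0,0.0026,0,0,0,0,0,0,0.0026,0,0,0,0]' | egrep 'pos|force|t:|wid'
```

```text
t: 23.12
eef_pos: [577.8, -165.5, 134.1]
tcp_rot: [[-0.97, 0.242, -0.003], [0.242, 0.97, 0.001], [0.003, 0.0, -1.0]]
force: [0.9, -0.7, -0.5]
gripper_width: 0.264
```

```bash
python3 -m pendant '[0,0,0.0013,0,0,0,0,0,0,0.002,0,0,0,0,0,0,0.002,0,0,0,0]' | egrep 'pos|force|t:|wid'
```

```text
t: 23.5
eef_pos: [577.9, -165.6, 133.0]
tcp_rot: [[-0.97, 0.242, -0.002], [0.242, 0.97, 0.001], [0.002, 0.0, -1.0]]
force: [-0.8, 1.1, 4.9]
gripper_width: 0.261
```

```bash
python3 -m pendant '[0,0,0.001,0,0,0,0,0,0,0.002,0,0,0,0,0,0,0.002,0,0,0,0]' | egrep 'pos|force|t:|wid'
```

```text
t: 23.88
eef_pos: [578.2, -165.6, 133.0]
tcp_rot: [[-0.97, 0.242, -0.001], [0.242, 0.97, 0.0], [0.001, 0.0, -1.0]]
force: [-1.4, 1.9, 8.5]
gripper_width: 0.26
```

```bash
python3 -m pendant '[0,0,0,0,0,0,0.35,0,0,0,0,0,0,0.42,0,0,0,0,0,0,0.45,0,0,0,0,0,0,0.45,0,0,0,0,0,0,0.45]' | egrep 'pos|force|t:|wid'
python3 - <<'E'
from h import *
f=grab('wrist','w18.png')
cv2.imwrite('pics/c22.png',cv2.resize(f['image'][180:340,230:430],None,fx=3.5,fy=3.5,interpolation=cv2.INTER_CUBIC))
E
```

```text
t: 24.5
eef_pos: [578.1, -165.6, 132.8]
tcp_rot: [[-0.97, 0.242, -0.001], [0.242, 0.97, 0.001], [0.001, 0.0, -1.0]]
force: [0.7, 0.5, -0.4]
gripper_width: 0.446
```

View pics/c22.png

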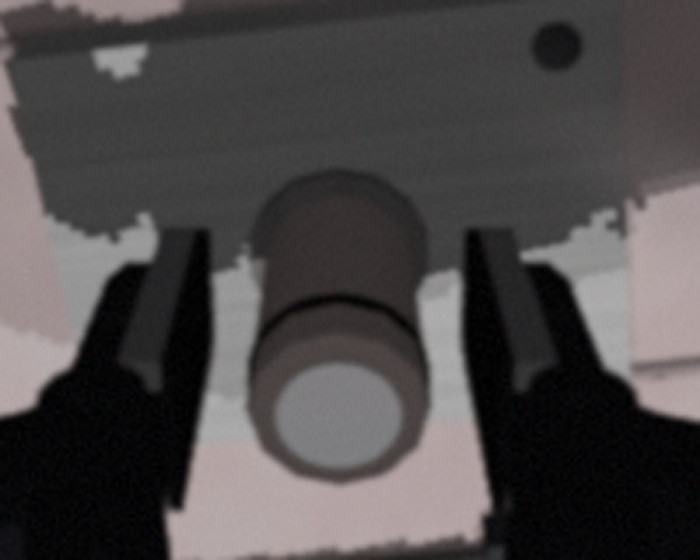

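Released and free on both sides. Lift clear and check.

```bash
python3 -m pendant '[0,0,-0.02,0,0,0,0.45,0,0,-0.06,0,0,0,0.45,0,0,-0.12,0,0,0,0.45,0,0,-0.18,0,0,0,0.45,0.1,0,-0.18,0,0,0,0.45,0.18,0,-0.18,0,0,0,0.45,0.18,0,-0.18,0,0,0,0.45,0.18,0,-0.18,0,0,0,0.45]' | egrep 'pos|force|t:|wid'
python3 - <<'E'
from h import *
np.set_printoptions(precision=1,suppress=True)
f=grab('wrist','w19.png'); np.savez('pics/w19.npz',**f)
g=grab('scene','s19.png'); t=grab('top','t19.png')
np.savez('pics/t19.npz',**t)
cv2.imwrite('pics/c23.png',cv2.resize(g['image'][110:290,230:430],None,fx=3.3,fy=3.3,interpolation=cv2.INTER_CUBIC))
E
```

```text
t: 25.55
eef_pos: [447.2, -133.0, 269.7]
tcp_rot: [[-0.97, 0.241, 0.002], [0.241, 0.97, 0.001], [-0.002, 0.001, -1.0]]
force: [-0.2, 0.2, 1.4]
gripper_width: 0.449
```

View pics/w19.png

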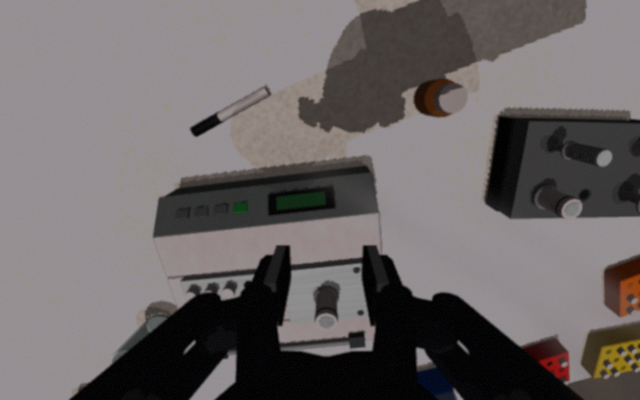

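View pics/c23.png

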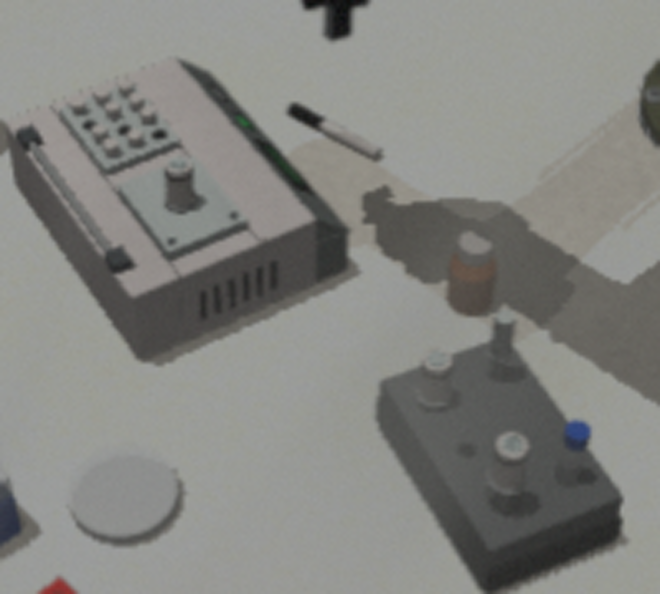

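```bash
python3 - <<'E'
from h import *
np.set_printoptions(precision=1,suppress=True)
f=dict(np.load('pics/w19.npz'))
for u,v in((326,321),(325,320),(327,322)): print(atd(f,u,v))
g=grab('scene');np.set_printoptions(precision=1,suppress=True)
u,v=230+181/3.3-.4,110+163/3.3-.4; print('scene top',atd(g,u,v),onz(g,u,v,139.5))
for n,x,y in(('rod',505,313),('L3',438,358),('L1',512,443)): print(n,atd(g,230+x/3.3-.4,110+y/3.3-.4))
t=dict(np.load('pics/t19.npz'));print(t['image'].shape)
cv2.imwrite('pics/c24.png',cv2.resize(t['image'][165:265,200:420],None,fx=3.5,fy=3.5,interpolation=cv2.INTER_CUBIC))
E
```

```text
[ 577.6 -165.9  139. ]
[ 575.9 -166.5  139.3]
[ 577.4 -164.8  141. ]
scene top [ 576.7 -166.8  137.7] [ 577.8 -165.2  139.5]
rod [474.8 123.1 131.3]
L3 [532.4 111.8 108.9]
L1 [557.3 218.7 130.2]
(400, 640, 3)
```

View pics/c24.png

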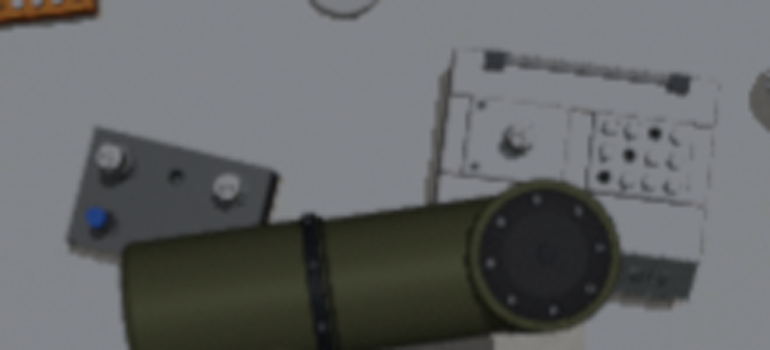

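The logger's head top measures about 139 mm (139.5 expected when seated). The rod top is at 131 mm (130 expected), and the other two loggers are in place.

```bash
python3 -c "
from bench import ctrl
print(ctrl.hand_in())"
```

```text
the job is handed in; nothing more can be done
None
```

The medium logger (52 mm stem) is seated in the temperature well, the depth rod is back upright in its rack hole, and the job is handed in at about 25.6 s. `hand_in` returned no verdict.

- **Depth:** I took the rod from the rack and lowered it into the well. It met the bottom where a 50.5 mm well should be, and the arm stopped moving while the force rose to about 10 N.
- **Logger:** I pushed the middle-row logger through the seal. It stopped at the height expected for a seated logger, at about 8.5 N, and I let go.
- **Last checks:**
  - The logger's head top measured about 139 to 141 mm in the wrist view and 138 mm in the scene view, against 139.5 mm expected.
  - The rod's top measured 131 mm, against 130 mm expected.
  - The other two loggers are in their holes with tops about where expected, and no bystander looked disturbed.
  - The gripper is clear of everything.
- **What disagreed:**
  - The camera views differed by 1 to 2 mm on how the logger sat in the grip. I chose a middle value, and it went in with at most about 3 N of sideways force.
  - The seal's 3 to 6 N drag never showed clearly in the force readings.
  - I did not measure how upright the seated logger stands; it only looked vertical in the pictures.

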